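Lock up printing blocks with a ratchet wrench

ROBOT

A 7-joint arm with a two-finger parallel gripper is mounted at the origin on the work surface. World frame = base frame: x ahead of the robot, y to its left, z up, the work surface at z = 0. Lengths are in mm, angles in degrees, forces in N, time in s.
With the tool pointing down it reaches from about 350 to 900 mm from the base axis. Payload 8.1 kg.
Tool frame: the origin (TCP) lies midway between the tips of the shut fingers; the grasp point (between the pads) lies 19 mm behind it (ctrl.tcp_to_grasp is the distance from the TCP to the grasp point, in mm); z points along the fingers, y is the line along which they close (so a half turn about z gives the same grasp; the last joint's range is limited). The gripper opens to 92 mm and grips with 3 to 60 N. Pads are 19 mm wide; open, the fingers measure 130 mm over their backs; the gripper's body (75 mm by 190 mm) begins 47 mm behind the grasp point.
Start: joints at [68.205, 24.895, 1.432, 90.138, -0.665, 64.973, -4.303], TCP at [171.376, -601.059, 226.742] pointing down, gripper open.
Joint ranges: [-149.89, 149.89], [-25.12, 119.58], [-72.63, 75.52], [4.76, 147.25], [-75.54, 255.54], [6.69, 114.76], [-157.13, 157.13]. Speed limits (degrees/s): [127.2, 127.2, 172.46, 172.46, 180, 180, 180].

INTERFACE

Orientations are given as a 3x3 rotation matrix whose columns are the frame's x, y, z axes.
In Python, from plant import sensors, snapshot, camera_info, finish_job, ctrl gives the robot as it stands. The module is installed in compiled form; this text tells all that it offers.
- The arm moves only by the tool move_arm, never from a script. Its argument "moves" is a list of rows, each an object of numbers: "dx", "dy", "dz": the shift along the tool's x, y, z in mm; "wx", "wy", "wz": the turn, a rotation vector about the tool's x, y, z in degrees; "gripper": the opening, from 0 (shut) to 1 (fully open). In form: [{"dx": .., "dy": .., "dz": .., "wx": .., "wy": .., "wz": .., "gripper": ..}, ...]. A call has 1 to 12 rows; each row shifts and turns the commanded pose from where the row before left it, along the tool's axes as they then stand; what a row does not reach is not made up. A row lasts 1/12 s, in which the tool goes at most 41.7 mm and 7.16 degrees, less where a joint would pass 70% of its speed; a pose out of reach is approached as far as the arm can. A call with a gripper value outside its range is refused whole. The fingers move at their own pace and stop on an object; the grip force is fixed at half the most. Time passes only in rows, so rows that do not move let the fingers close. It gives the time, the measured TCP pose, the force, the opening and the grip force at its end, in the units of the state.
- sensors.observe(): the state, without advancing time (a new reading comes with each control period).
- snapshot(name): name is "scene" or "top" or "wrist"; returns the picture (480x640x3 uint8, red, green, blue); there is no depth.
- camera_info(name): a dict with "fx", "fy", "cx", "cy" (pixels), "R" (3x3) and "t" (3): a world point X has camera coordinates R X + t. Camera axes: x right, y down, z forward; pixel columns grow to the right and rows downward; lengths in mm; the calibration is good to about 2 mm. A picture is of the moment at which its call begins: read the wrist's pose just before it. camera_info takes no time and is no camera call; for the wrist camera it gives the pose at the moment of the call.
- finish_job(): hands the job in; it is judged then, once.
The state is a dict: "time": time; "q": joint angles; "dq": joint speeds; "effort": joint torques, N m; "tool_pos": TCP position; "ee_rot": TCP orientation; "wrist_force": force on the tool from outside, world axes, zero at the start; "ft_torque": the same for the moment, N m; "opening": opening from 0.0 (shut) to 1.0 (fully open); "finger_force": force on a finger pad.
Only numpy, scipy, OpenCV 4.12 (cv2) and the standard library are available. Lean on these libraries where they do the work, as an engineer would, in place of code of your own. Each camera call takes 0.05 s, during which the arm holds its last target. There are 200 camera calls.

TASK

Lock the carved printing blocks up for printing: lay every block flat in one straight row on the steel bed between the two jaws, with the wooden spacer that is exactly as long as the blocks in the row next to the moving jaw, then put the ratchet wrench on the toothed nut and swing it back and forth until the moving jaw grips the row firmly. Finally lay the wrench back flat in its tray; leave the other two spacers out of the bed and the bystanders where they are, and turn the nut only with the wrench.

Things in the scene. Friction and masses are not known exactly. Their poses are not given: they have to be found in the camera images.
- bed_mid (a point): Middle of the row space, on the top of the fixed flat steel bed, 6 mm above the table. Bed 94 mm wide (own x), open at both sides. The row runs along own y: fixed jaw's face at y = -90 mm, moving jaw's face at +90 mm at the start. Jaws 74 mm wide (x), 22 mm thick, 36 mm high. Brass lines at x = -34 and +34 mm mark the row's band. z is up.
- nut_seat (a point): Centre of the flat top of the grey gear housing (84 x 84 mm, top 50 mm above the table), 176 mm from bed_mid along the bed's +y. On it stands the toothed steel nut, axis vertical, 56 mm across, 18 mm high, 14 saw teeth 4.5 mm high on its upper face. The wrench's socket goes down over the nut until its rim rests on this flat top. Axes as the bed's.
- nut (a joint): Angle the nut has been turned clockwise (seen from above), rad; starts at 0. Each radian drives the moving jaw 10 mm. Turning it takes about 0.4 N m; once the row is closed it goes stiff within about 0.05 rad, 0.1 N m for every 10 N of grip. It stays where it is left (holding up to 40 N of grip) and need never be turned back.
- jaw (a joint): Travel of the moving jaw towards the fixed jaw, m; 0 = fully open as at the start. Geared to the nut, it cannot be pushed by hand.
- jaw_face (a point): Middle of the moving jaw's pressing face, 18 mm above the jaw's underside (about 24.5 mm above the table); axes as the bed's, so the fixed jaw lies in its own -y direction.
- wrench_head (a point): Ratchet wrench, steel, about 0.28 kg: point on the axis of its round head (72 mm across, 31 mm high), 16 mm above its lower rim. z up, own x along the handle. Socket below: 62 mm wide, 21 mm deep, 3 mm clear of the nut all round. Spring pawls catch the nut's teeth (0.45 rad apart) when it swings clockwise seen from above, and slip over them when it swings back.
- wrench_grip (a point): Point to hold the wrench: on the handle's centre line, 75 mm from the head axis along own x, 18 mm above the head's lower rim. The handle there is a bar 16 mm wide (own y) and 18 mm high, bare steel from 36 to 118 mm from the head axis, then a black rubber end 32 mm thick up to 152 mm. It lies level.
- tray_mid (a point): Middle of the floor of the wrench's tray: a black rubber mat 240 mm long (own x) by 90 mm wide (own y), 4 mm above the table, in a thin wooden rim 6 mm high. The wrench lies along it at the start.
- block1_mid (a point): Centre (half-way up) of a carved wooden printing block 64 mm long (own x), 40 mm wide (own y), 34 mm high (z), 0.09 kg, lying flat on the table with its carved face up. In the row its long side lies across the bed (along the bed's x). All present blocks must go in; some may be absent.
- block2_mid (a point): A second block like block1.
- block3_mid (a point): A third block like block1; may be absent like the others.
- spacer_match_mid (a point): Centre (half-way up) of the right spacer: plain pale wood bar 64 mm long (own x, as long as the blocks), 26 mm wide (own y), 28 mm high, 0.05 kg. In the row its length lies across the bed, like the blocks'.
- spacer_short_mid (a point): Centre of a wrong look-alike spacer, 44 mm long (own x), 26 mm wide, 28 mm high.
- spacer_long_mid (a point): Centre of a wrong look-alike spacer, 84 mm long (own x), 26 mm wide, 28 mm high.
- brushpot: Bystander: clear pot of brushes, 100 mm across, 220 mm tall over the brushes, standing beyond the left end of the bed. Origin under its centre.
- inktin: Bystander: closed ink tin, 76 mm across, 60 mm tall, to the far right. Origin under its centre.
- book: Bystander: closed book 110 x 150 x 22 mm lying beyond the bed. Origin under its centre.
Things that resemble listed ones, but are neither listed nor needed, are in the scene too. What is shaped like the part that bears block3_mid but green, orange or turquoise is not meant.

How it is judged (in metres and radians):
On the way, in this order (a step that is already met when the one before it is completed fails the run):
1. every block and the matching spacer lie flat in a row on the bed, the wrong spacers out of it (x of block1_mid in the frame of bed_mid between -0.015 and 0.015 m and y of block1_mid in the frame of bed_mid between -0.09 and 0.09 m and z of block1_mid in the frame of bed_mid between 0.011 and 0.023 m and angle between each of block1_mid, block2_mid, block3_mid, spacer_match_mid's own z axis and vertical below 0.12 rad and angle between the x axis of each of block1_mid, block2_mid, block3_mid, spacer_match_mid and the x axis of bed_mid, either way round below 0.2 rad and x of block2_mid in the frame of bed_mid between -0.015 and 0.015 m and y of block2_mid in the frame of bed_mid between -0.09 and 0.09 m and z of block2_mid in the frame of bed_mid between 0.011 and 0.023 m and x of block3_mid in the frame of bed_mid between -0.015 and 0.015 m and y of block3_mid in the frame of bed_mid between -0.09 and 0.09 m and z of block3_mid in the frame of bed_mid between 0.011 and 0.023 m and x of spacer_match_mid in the frame of bed_mid between -0.015 and 0.015 m and y of spacer_match_mid in the frame of bed_mid between -0.09 and 0.09 m and z of spacer_match_mid in the frame of bed_mid between 0.008 and 0.02 m and (x of spacer_short_mid in the frame of bed_mid above 0.055 m or x of spacer_short_mid in the frame of bed_mid below -0.055 m or y of spacer_short_mid in the frame of bed_mid above 0.1 m or y of spacer_short_mid in the frame of bed_mid below -0.1 m) and (x of spacer_long_mid in the frame of bed_mid above 0.055 m or x of spacer_long_mid in the frame of bed_mid below -0.055 m or y of spacer_long_mid in the frame of bed_mid above 0.1 m or y of spacer_long_mid in the frame of bed_mid below -0.1 m)), for 0.2 s.
2. the wrench sits on the nut and the jaw has come 8 mm in (horizontal distance between wrench_head and nut_seat below 0.008 m and z of wrench_head in the frame of nut_seat between 0.01 and 0.022 m and value of joint jaw above 0.008 m), for 0.1 s.
3. with the wrench on the nut the jaw grips the row with more than 8 N (x of block1_mid in the frame of bed_mid between -0.015 and 0.015 m and y of block1_mid in the frame of bed_mid between -0.09 and 0.09 m and z of block1_mid in the frame of bed_mid between 0.011 and 0.023 m and angle between each of block1_mid, block2_mid, block3_mid, spacer_match_mid's own z axis and vertical below 0.12 rad and angle between the x axis of each of block1_mid, block2_mid, block3_mid, spacer_match_mid and the x axis of bed_mid, either way round below 0.2 rad and x of block2_mid in the frame of bed_mid between -0.015 and 0.015 m and y of block2_mid in the frame of bed_mid between -0.09 and 0.09 m and z of block2_mid in the frame of bed_mid between 0.011 and 0.023 m and x of block3_mid in the frame of bed_mid between -0.015 and 0.015 m and y of block3_mid in the frame of bed_mid between -0.09 and 0.09 m and z of block3_mid in the frame of bed_mid between 0.011 and 0.023 m and x of spacer_match_mid in the frame of bed_mid between -0.015 and 0.015 m and y of spacer_match_mid in the frame of bed_mid between -0.09 and 0.09 m and z of spacer_match_mid in the frame of bed_mid between 0.008 and 0.02 m and horizontal distance between wrench_head and nut_seat below 0.008 m and z of wrench_head in the frame of nut_seat between 0.01 and 0.022 m and contact force between jaw and spacer_match above 8 N), for 0.2 s.
At the end, for the whole second after the job is handed in: All blocks and the matching spacer flat on the bed, within 15 mm of its centre line and 0.2 rad of square; jaw presses the matching spacer with over 6 N; wrong spacers off the row space; wrench flat and still along its tray (head within 30 mm of the tray centre line) (all of step 1 and contact force between jaw and spacer_match above 6 N and horizontal distance between wrench_grip and tray_mid below 0.075 m and y of wrench_head in the frame of tray_mid between -0.03 and 0.03 m and x of wrench_head in the frame of tray_mid between -0.12 and 0.12 m and y of wrench_grip in the frame of tray_mid between -0.04 and 0.04 m and angle between wrench_head's own z axis and vertical below 0.15 rad and z of wrench_head in the frame of tray_mid below 0.024 m and linear speed of wrench below 0.02 m/s); the robot touches nothing.
It fails at once if the brush pot was moved by more than 30 mm (distance of brushpot from where it was at the start of the episode above 0.03 m).
It fails at once if the ink tin was moved by more than 30 mm (distance of inktin from where it was at the start of the episode above 0.03 m).
It fails at once if the book was moved by more than 30 mm (distance of book from where it was at the start of the episode above 0.03 m).
It fails at once if the nut was turned by the fingers instead of the wrench (contact force between the fingers and nut above 4 N and velocity of joint nut above 0.1 rad/s).
It fails at once if a wrong spacer was pressed by the moving jaw (contact force between jaw and spacer_short above 4 N or contact force between jaw and spacer_long above 4 N).
Of block1, block2, block3 only 2 to 3 are there at a start; the rules pass over those that are not, and their reading is None.
At some moment in a run one of wrench may be knocked a few centimetres aside while the robot is not near it.
Once in a run the grip may slacken for a moment while it holds something.
It also fails if it takes over 210 s, if anything falls off the work surface, if the arm or the gripper's body presses on something with over 40 N, if the wrist force passes 120 N, or if a joint passes its speed limit or range.

## Working session

There is one attempt and no reset: what is moved stays moved. The work goes in short steps, Python scripts to look and compute and a tool call to move; the robot and the scene stay as the last step left them, time stands still between calls to the robot, and variables do not carry over. Pictures are saved under pics/ and viewed, at most 14 in all, crops included, and the job is handed in when it is done.

Besides the shell and the picture viewer there is one more tool, called after "Request:" as name(argument=value, ...), one argument or row to a line, values as JSON. move_arm: Moves the arm, as the interface text tells. Its arguments: {"type":"object","properties":{"moves":{"type":"array","items":{"type":"object","properties":{"dx":{"type":"number"},"dy":{"type":"number"},"dz":{"type":"number"},"wx":{"type":"number"},"wy":{"type":"number"},"wz":{"type":"number"},"gripper":{"type":"number"}}}}},"required":["moves"]}

```bash
mkdir -p pics
python3 - <<'E'
from plant import *
import cv2
for n in("scene","top"):
    cv2.imwrite(f"pics/{n}0.png",snapshot(n)[:,:,::-1]); c=camera_info(n); print(n,c)
o=sensors.observe();print(o)
E
```

```text
scene {'fx': 478.1819526931327, 'fy': 478.1819526931327, 'cx': 327.5546597787031, 'cy': 239.01928693748366, 'R': array([[ 0.8201887 ,  0.57199264, -0.0107204 ],
       [ 0.39955685, -0.58614065, -0.70483577],
       [-0.40944453,  0.57381492, -0.70928951]]), 't': array([-462.97155612, -179.85660913, 1333.02628599])}
top {'fx': 595.0465701183424, 'fy': 595.0465701183424, 'cx': 322.76592000785786, 'cy': 246.71963693929715, 'R': array([[ 0.01719595, -0.99981457, -0.00866721],
       [-0.98218835, -0.01526932, -0.18727757],
       [ 0.1871105 ,  0.01173325, -0.9822688 ]]), 't': array([  -3.74219535,  543.29032196, 1237.94960989])}
{'time': 0.1, 'q': array([68.20516774, 24.93200378,  1.43164899, 90.18198237, -0.66472876,
       64.97488937, -4.30206712]), 'dq': array([-0.0825194 , -0.2145053 , -0.08391835, -0.10210153, -0.0344922 ,
       -0.06057077, -0.02094686]), 'effort': array([ 3.05832858e-03, -6.69126678e+01,  9.87947322e-01, -3.15143788e+01,
       -6.05167053e-02,  3.73830507e-02,  6.35332572e-05]), 'tool_pos': array([ 171.21454974, -600.6226085 ,  226.04142478]), 'ee_rot': array([[ 9.61681787e-01,  2.74167614e-01, -5.10695394e-04],
       [ 2.74168058e-01, -9.61680903e-01,  1.31007939e-03],
       [-1.31944667e-04, -1.39989586e-03, -9.99999011e-01]]), 'wrist_force': array([0.21538074, 0.01984231, 0.22999514]), 'ft_torque': array([ 0.0309304 , -0.02251283,  0.01404388]), 'finger_force': 0.0, 'opening': 1.0036352114980054}
```

View pics/top0.png

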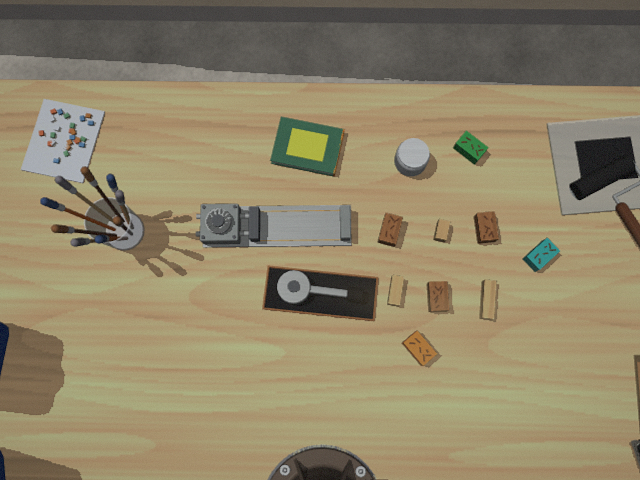

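View pics/scene0.png

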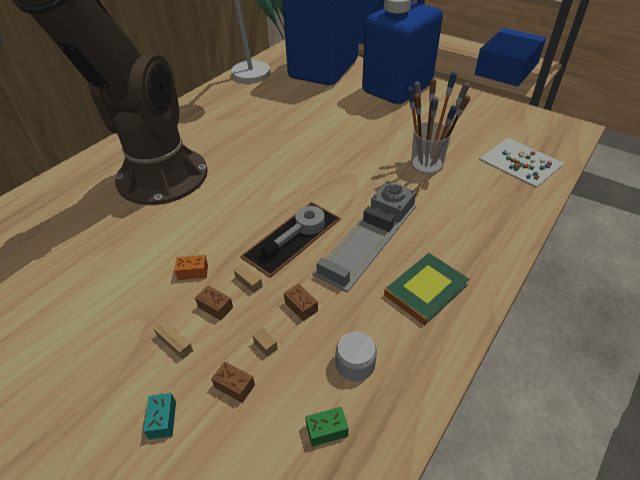

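The blocks are the brown ones at top-image pixels (390,230), (487,227) and (438,296). The green (471,147), turquoise (541,255) and orange (421,348) ones are decoys. For spacers, (397,290) looks like the match, (442,230) the short and (489,299) the long. The wrench head is at (294,287) and the nut at (219,221). I'll check these in close crops.

Run:
```python
import cv2
im=cv2.imread("pics/top0.png")
def crop(x0,y0,x1,y1,s,f):
    c=cv2.resize(im[y0:y1,x0:x1],None,fx=s,fy=s,interpolation=cv2.INTER_CUBIC)
    for x in range((x0+9)//10*10,x1,10):
        cv2.line(c,(int((x-x0+.5)*s),0),(int((x-x0+.5)*s),6),(0,0,255),1)
        if x%20==0: cv2.putText(c,str(x),(int((x-x0+.5)*s)-10,18),0,.4,(0,0,255),1)
    for y in range((y0+9)//10*10,y1,10):
        cv2.line(c,(0,int((y-y0+.5)*s)),(6,int((y-y0+.5)*s)),(0,0,255),1); cv2.putText(c,str(y),(8,int((y-y0+.5)*s)+4),0,.4,(0,0,255),1)
    cv2.imwrite(f,c)
crop(190,195,390,327,4,"pics/c1.png"); crop(370,205,510,325,5,"pics/c2.png")
```

```text
(no output)
```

View pics/c1.png

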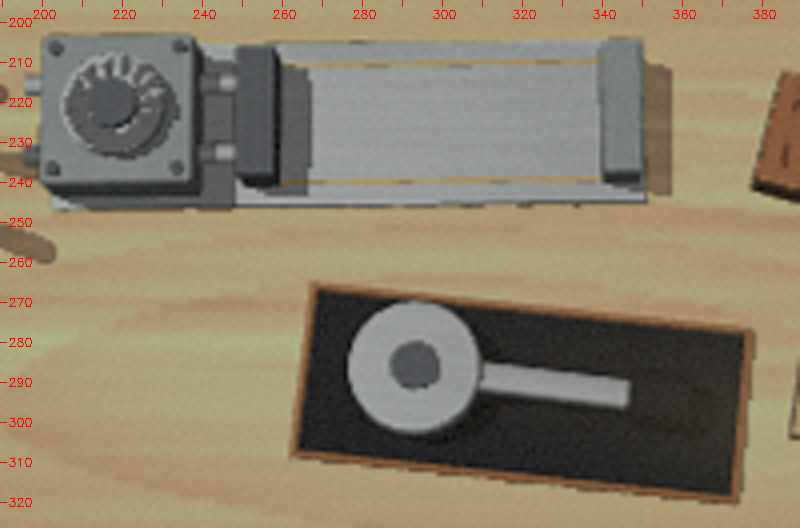

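View pics/c2.png

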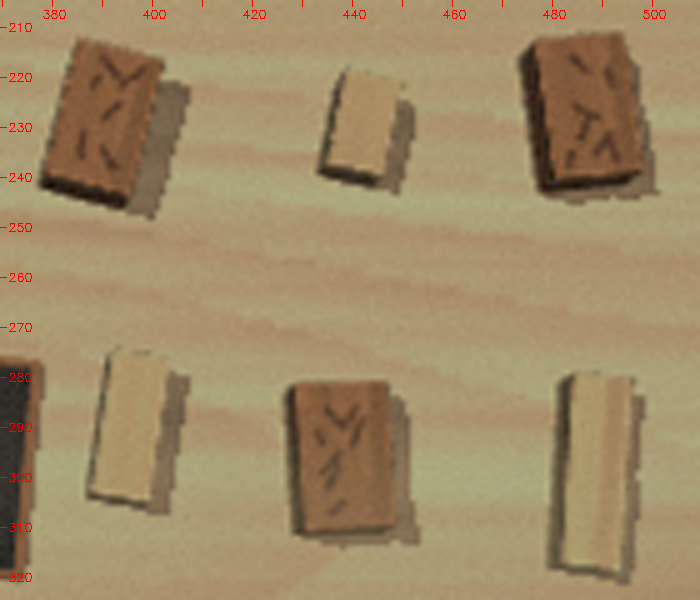

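```bash
cat > h.py <<'E'
import numpy as np
from plant import *
def ray(n,px,z,c=None):
    c=c or camera_info(n); R,t=np.array(c["R"]),np.array(c["t"])
    C=-R.T@t; px=np.atleast_2d(px).astype(float)
    d=np.c_[(px[:,0]-c["cx"])/c["fx"],(px[:,1]-c["cy"])/c["fy"],np.ones(len(px))]@R
    return (C+d*((z-C[2])/d[:,2:]))[:,:2]
def proj(n,X,c=None):
    c=c or camera_info(n); p=np.atleast_2d(X)@np.array(c["R"]).T+c["t"]
    return np.c_[c["fx"]*p[:,0]/p[:,2]+c["cx"],c["fy"]*p[:,1]/p[:,2]+c["cy"]]
def rect(P):
    # centre, side lengths, direction of long axis in degrees
    m=P.mean(0); e=np.roll(P,-1,0)-P; a=(e[0]-e[2])/2; b=(e[1]-e[3])/2
    L=sorted([a,b],key=lambda v:-np.hypot(*v))
    ang=np.degrees(np.arctan2(L[0][1],L[0][0])); ang=(ang+90)%180-90
    return m.round(1),[round(float(np.hypot(*v)),1) for v in L],round(float(ang),1)
E
python3 - <<'E'
from h import *
c2=lambda p:np.array(p)/5+[370-.5,205-.5]
c1=lambda p:np.array(p)/4+[190-.5,195-.5]
for n,p,z in [("A",[(78,38),(163,60),(125,193),(42,178)],34),("B",[(535,37),(622,33),(643,170),(552,180)],34),("C",[(298,382),(387,382),(397,524),(303,530)],34),
 ("match",[(118,348),(171,364),(150,502),(90,494)],28),("short",[(347,70),(402,84),(378,177),(325,168)],28),("long",[(573,375),(632,378),(615,570),(563,563)],28)]:
    print(n,rect(ray("top",c2(p),z)))
for n,p,z in [("band",[(282,68),(600,61),(600,178),(282,183)],6),("housing",[(45,40),(190,36),(196,182),(46,184)],50),
  ("fixjaw",[(599,42),(640,38),(640,170),(601,172)],42.5),("movjaw",[(237,47),(272,45),(278,175),(240,178)],42.5),("tray",[(314,284),(752,330),(737,501),(292,456)],8)]:
    print(n,rect(ray("top",c1(p),z)), ray("top",c1(p),z).round(0).tolist())
print("head",ray("top",c1([(414,367)]),35),"hend",ray("top",c1([(630,393)]),31),"nut",ray("top",c1([(112,104),(120,105)]),68), "bedend", ray("top",c1([(644,40),(644,202),(52,208)]),6))
E
```

```text
A (array([ 591.2, -142.1]), [64.2, 37.8], -15.0)
B (array([ 600. , -356.3]), [63.5, 39.5], 5.6)
C (array([ 443.6, -246.8]), [62.8, 39.5], 1.9)
match (array([ 454.8, -155.3]), [63.2, 25.0], -10.0)
short (array([ 590.8, -258.2]), [44.9, 24.3], -14.3)
long (array([ 438.8, -355.7]), [83.0, 24.0], -6.0)
band (array([600.9,  58.6]), [179.8, 67.2], -88.0) [[631.0, 150.0], [638.0, -31.0], [570.0, -32.0], [565.0, 147.0]]
housing (array([595.1, 232.6]), [81.6, 80.8], 4.2) [[634.0, 276.0], [637.0, 196.0], [556.0, 189.0], [553.0, 270.0]]
fixjaw (array([603.7, -41.5]), [73.9, 22.1], 1.0) [[639.0, -30.0], [642.0, -52.0], [568.0, -53.0], [566.0, -32.0]]
movjaw (array([597.5, 158.3]), [73.8, 20.1], 4.2) [[634.0, 171.0], [635.0, 151.0], [562.0, 145.0], [560.0, 166.0]]
tray (array([448.5,   9.3]), [245.1, 95.5], 85.0) [[507.0, 127.0], [485.0, -117.0], [391.0, -109.0], [411.0, 136.0]]
head [[458.14765505  68.37972048]] hend [[446.35830982 -48.89947066]] nut [[594.20179806 233.26379581]
 [593.71344787 228.91063214]] bedend [[650.61309291 -55.68406546]
 [556.80640115 -56.47879515]
 [548.2093825  276.08347874]]
```

```bash
cat >> h.py <<'E'
def pose():
    o=sensors.observe(); y=o["ee_rot"][:,1]
    return [*o["tool_pos"],np.degrees(np.arctan2(y[1],y[0]))]
def plan(*targets,start=None):
    """targets (x,y,z,phi,n): constant row over n rows in tool axes; phi = world angle of tool y (tool down)."""
    s=list(start or pose())
    for x,y,z,f,n in targets:
        w=-((f-s[3]+180)%360-180)/n          # wz, clockwise from above
        M=np.zeros((2,2))
        for k in range(n):
            p=np.radians(s[3]-w*k); M+=[[-np.sin(p),np.cos(p)],[np.cos(p),np.sin(p)]]
        d=np.linalg.solve(M,[x-s[0],y-s[1]])
        print(f"{n} x dx {d[0]:.2f} dy {d[1]:.2f} dz {(s[2]-z)/n:.2f} wz {w:.2f}")
        s=[x,y,z,f]
BED=np.array([600.5,58.7]); BA=np.radians(1.8)
def bed(x,y): return BED+x*np.array([np.cos(BA),np.sin(BA)])+y*np.array([-np.sin(BA),np.cos(BA)])
E
python3 - <<'E'
from h import *
print(pose())
plan((440,-330,160,-40,12),(591,-142,60,-15,9),(591,-142,5,-15,2))
E
```

```text
[np.float64(171.21454973650222), np.float64(-600.6226084970172), np.float64(226.04142477989382), np.float64(-74.08756845275116)]
12 x dx 31.34 dy -7.62 dz 5.50 wz -2.84
9 x dx 26.60 dy 4.63 dz 11.11 wz -2.78
2 x dx 0.00 dy 0.00 dz 27.50 wz 0.00
```

Request:
move_arm(
  moves=[
    {"dx": 31.34, "dy": -7.62, "dz": 5.5, "wz": -2.84, "gripper": 1},
    {"dx": 31.34, "dy": -7.62, "dz": 5.5, "wz": -2.84, "gripper": 1},
    {"dx": 31.34, "dy": -7.62, "dz": 5.5, "wz": -2.84, "gripper": 1},
    {"dx": 31.34, "dy": -7.62, "dz": 5.5, "wz": -2.84, "gripper": 1},
    {"dx": 31.34, "dy": -7.62, "dz": 5.5, "wz": -2.84, "gripper": 1},
    {"dx": 31.34, "dy": -7.62, "dz": 5.5, "wz": -2.84, "gripper": 1},
    {"dx": 31.34, "dy": -7.62, "dz": 5.5, "wz": -2.84, "gripper": 1},
    {"dx": 31.34, "dy": -7.62, "dz": 5.5, "wz": -2.84, "gripper": 1},
    {"dx": 31.34, "dy": -7.62, "dz": 5.5, "wz": -2.84, "gripper": 1},
    {"dx": 31.34, "dy": -7.62, "dz": 5.5, "wz": -2.84, "gripper": 1},
    {"dx": 31.34, "dy": -7.62, "dz": 5.5, "wz": -2.84, "gripper": 1},
    {"dx": 31.34, "dy": -7.62, "dz": 5.5, "wz": -2.84, "gripper": 1},
  ],
)

```text
schema error: expected keys dx, dy, dz, wx, wy, wz, gripper
```

Request:
move_arm(
  moves=[
    {"dx": 31.3, "dy": -7.6, "dz": 5.5, "wx": 0, "wy": 0, "wz": -2.84, "gripper": 1},
    {"dx": 31.3, "dy": -7.6, "dz": 5.5, "wx": 0, "wy": 0, "wz": -2.84, "gripper": 1},
    {"dx": 31.3, "dy": -7.6, "dz": 5.5, "wx": 0, "wy": 0, "wz": -2.84, "gripper": 1},
    {"dx": 31.3, "dy": -7.6, "dz": 5.5, "wx": 0, "wy": 0, "wz": -2.84, "gripper": 1},
    {"dx": 31.3, "dy": -7.6, "dz": 5.5, "wx": 0, "wy": 0, "wz": -2.84, "gripper": 1},
    {"dx": 31.3, "dy": -7.6, "dz": 5.5, "wx": 0, "wy": 0, "wz": -2.84, "gripper": 1},
    {"dx": 31.3, "dy": -7.6, "dz": 5.5, "wx": 0, "wy": 0, "wz": -2.84, "gripper": 1},
    {"dx": 31.3, "dy": -7.6, "dz": 5.5, "wx": 0, "wy": 0, "wz": -2.84, "gripper": 1},
    {"dx": 31.3, "dy": -7.6, "dz": 5.5, "wx": 0, "wy": 0, "wz": -2.84, "gripper": 1},
    {"dx": 31.3, "dy": -7.6, "dz": 5.5, "wx": 0, "wy": 0, "wz": -2.84, "gripper": 1},
    {"dx": 31.3, "dy": -7.6, "dz": 5.5, "wx": 0, "wy": 0, "wz": -2.84, "gripper": 1},
    {"dx": 31.3, "dy": -7.6, "dz": 5.5, "wx": 0, "wy": 0, "wz": -2.84, "gripper": 1},
  ],
)

```text
time: 1.1
tool_pos: [440.5, -329.5, 160.2]
ee_rot: [[0.641, 0.768, -0.0], [0.768, -0.641, 0.0], [0.0, -0.0, -1.0]]
wrist_force: [0.6, 0.3, -0.4]
opening: 1.001
finger_force: 0.0
```

Run:
```python
from h import *
print(pose())
plan((591,-142,80,-15,8),(591,-142,5,-15,3))
```

```text
[np.float64(440.5324400758153), np.float64(-329.4678323349798), np.float64(160.20582804878026), np.float64(-39.86888721328829)]
8 x dx 29.84 dy 5.13 dz 10.03 wz -3.11
3 x dx 0.00 dy 0.00 dz 25.00 wz 0.00
```

Request:
move_arm(
  moves=[
    {"dx": 29.8, "dy": 5.1, "dz": 10, "wx": 0, "wy": 0, "wz": -3.1, "gripper": 1},
    {"dx": 29.8, "dy": 5.1, "dz": 10, "wx": 0, "wy": 0, "wz": -3.1, "gripper": 1},
    {"dx": 29.8, "dy": 5.1, "dz": 10, "wx": 0, "wy": 0, "wz": -3.1, "gripper": 1},
    {"dx": 29.8, "dy": 5.1, "dz": 10, "wx": 0, "wy": 0, "wz": -3.1, "gripper": 1},
    {"dx": 29.8, "dy": 5.1, "dz": 10, "wx": 0, "wy": 0, "wz": -3.1, "gripper": 1},
    {"dx": 29.8, "dy": 5.1, "dz": 10, "wx": 0, "wy": 0, "wz": -3.1, "gripper": 1},
    {"dx": 29.8, "dy": 5.1, "dz": 10, "wx": 0, "wy": 0, "wz": -3.1, "gripper": 1},
    {"dx": 29.8, "dy": 5.1, "dz": 10, "wx": 0, "wy": 0, "wz": -3.1, "gripper": 1},
    {"dx": 0, "dy": 0, "dz": 25, "wx": 0, "wy": 0, "wz": 0, "gripper": 1},
    {"dx": 0, "dy": 0, "dz": 25, "wx": 0, "wy": 0, "wz": 0, "gripper": 1},
    {"dx": 0, "dy": 0, "dz": 25, "wx": 0, "wy": 0, "wz": 0, "gripper": 1},
    {"dx": 0, "dy": 0, "dz": 0, "wx": 0, "wy": 0, "wz": 0, "gripper": 0.5},
  ],
)

```text
time: 2.1
tool_pos: [589.0, -143.4, 2.1]
ee_rot: [[0.262, 0.965, -0.004], [0.965, -0.262, 0.001], [-0.0, -0.004, -1.0]]
wrist_force: [0.3, 0.0, 0.5]
opening: 0.961
finger_force: 0.0
```

Request:
move_arm(
  moves=[
    {"dx": 0, "dy": 0, "dz": 0, "wx": 0, "wy": 0, "wz": 0, "gripper": 0.3},
    {"dx": 0, "dy": 0, "dz": 0, "wx": 0, "wy": 0, "wz": 0, "gripper": 0.3},
    {"dx": 0, "dy": 0, "dz": 0, "wx": 0, "wy": 0, "wz": 0, "gripper": 0.3},
    {"dx": 0, "dy": 0, "dz": 0, "wx": 0, "wy": 0, "wz": 0, "gripper": 0.3},
    {"dx": 0, "dy": 0, "dz": 0, "wx": 0, "wy": 0, "wz": 0, "gripper": 0.3},
  ],
)

```text
time: 2.52
tool_pos: [591.1, -144.4, 7.0]
ee_rot: [[0.263, 0.965, 0.002], [0.965, -0.263, -0.001], [-0.0, 0.002, -1.0]]
wrist_force: [-1.1, -0.7, 6.6]
opening: 0.698
finger_force: 30.0
```

Run:
```python
from h import *
print(pose())
s1=bed(0,-65);a=1.8;z=5
print(s1)
p=pose()
plan((*p[:2],85,p[3],2),(*s1,85,a,5),(*s1,12,a,3))
```

```text
[np.float64(591.0902907717267), np.float64(-144.39423434429915), np.float64(7.047952214559991), np.float64(-15.22995912089125)]
[602.54169934  -6.26792642]
2 x dx 0.00 dy 0.00 dz -38.98 wz -0.00
5 x dx 27.76 dy -1.78 dz 0.00 wz -3.41
3 x dx 0.00 dy 0.00 dz 24.33 wz -0.00
```

Request:
move_arm(
  moves=[
    {"dx": 0, "dy": 0, "dz": -25, "wx": 0, "wy": 0, "wz": 0, "gripper": 0.3},
    {"dx": 0, "dy": 0, "dz": -30, "wx": 0, "wy": 0, "wz": 0, "gripper": 0.3},
    {"dx": 0, "dy": 0, "dz": -23, "wx": 0, "wy": 0, "wz": 0, "gripper": 0.3},
    {"dx": 19.6, "dy": -1.3, "dz": 0, "wx": 0, "wy": 0, "wz": -2.43, "gripper": 0.3},
    {"dx": 19.6, "dy": -1.3, "dz": 0, "wx": 0, "wy": 0, "wz": -2.43, "gripper": 0.3},
    {"dx": 19.6, "dy": -1.3, "dz": 0, "wx": 0, "wy": 0, "wz": -2.43, "gripper": 0.3},
    {"dx": 19.6, "dy": -1.3, "dz": 0, "wx": 0, "wy": 0, "wz": -2.43, "gripper": 0.3},
    {"dx": 19.6, "dy": -1.3, "dz": 0, "wx": 0, "wy": 0, "wz": -2.43, "gripper": 0.3},
    {"dx": 19.6, "dy": -1.3, "dz": 0, "wx": 0, "wy": 0, "wz": -2.43, "gripper": 0.3},
    {"dx": 19.6, "dy": -1.3, "dz": 0, "wx": 0, "wy": 0, "wz": -2.43, "gripper": 0.3},
    {"dx": 0, "dy": 0, "dz": 0, "wx": 0, "wy": 0, "wz": 0, "gripper": 0.3},
    {"dx": 0, "dy": 0, "dz": 0, "wx": 0, "wy": 0, "wz": 0, "gripper": 0.3},
  ],
)

```text
time: 3.52
tool_pos: [599.9, -4.6, 83.5]
ee_rot: [[-0.036, 0.999, -0.001], [0.999, 0.036, 0.001], [0.001, -0.001, -1.0]]
wrist_force: [0.1, -1.0, -1.5]
opening: 0.695
finger_force: 30.0
```

Run:
```python
from h import *
import cv2
print(pose(),sensors.observe()["opening"])
t=bed(0,-66); print(t)
plan((*t,13.5,1.8,4))
cv2.imwrite("pics/w1.png",snapshot("wrist")[:,:,::-1]); print(camera_info("wrist"))
```

```text
[np.float64(599.9230966299915), np.float64(-4.560090336783379), np.float64(83.47452862685222), np.float64(2.0823475307840154)] 0.6952723472539055
[602.5731101   -7.26743298]
4 x dx -0.70 dy 0.64 dz 17.49 wz 0.07
{'fx': 390.3232690877215, 'fy': 390.3232690877215, 'cx': 318.198743362605, 'cy': 239.00837429896393, 'R': array([[ 9.99482551e-01,  3.21517530e-02, -9.46290894e-04],
       [ 3.14024226e-02, -9.68972885e-01,  2.45164100e-01],
       [ 6.96552539e-03, -2.45066956e-01, -9.69481134e-01]]), 't': array([-601.33344612,  -20.54050396,  243.49224732])}
```

View pics/w1.png

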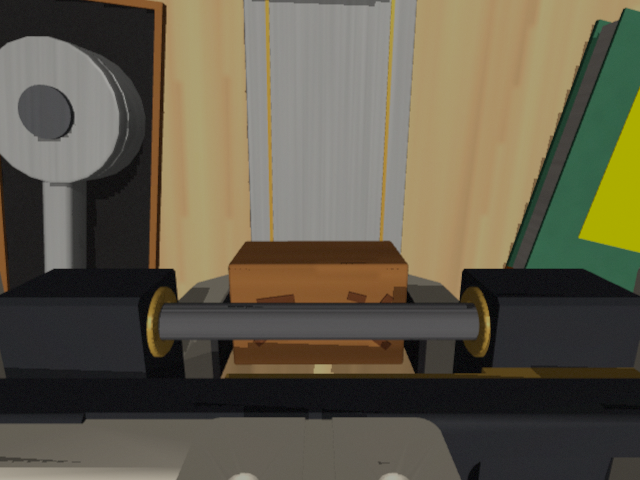

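Run:
```python
from h import *
print(ray("wrist",[(267,5),(392,5),(271,240),(383,240),(247,5),(413,5),(252,240),(404,240)],6).round(1))
print(ray("wrist",[(232,262),(404,262)],83.5+17-12))
```

```text
[[ 5.699e+02  1.288e+02]
 [ 6.372e+02  1.309e+02]
 [ 5.724e+02 -1.800e+00]
 [ 6.418e+02  5.000e-01]
 [ 5.592e+02  1.284e+02]
 [ 6.485e+02  1.313e+02]
 [ 5.606e+02 -2.100e+00]
 [ 6.548e+02  9.000e-01]]
[[566.23103748   9.86493934]
 [636.34065949  12.14127347]]
```

Request:
move_arm(
  moves=[
    {"dx": -0.7, "dy": 0.6, "dz": 17.5, "wx": 0, "wy": 0, "wz": 0, "gripper": 0.3},
    {"dx": -0.7, "dy": 0.6, "dz": 17.5, "wx": 0, "wy": 0, "wz": 0, "gripper": 0.3},
    {"dx": -0.7, "dy": 0.6, "dz": 17.5, "wx": 0, "wy": 0, "wz": 0, "gripper": 0.3},
    {"dx": -0.7, "dy": 0.6, "dz": 12, "wx": 0, "wy": 0, "wz": 0, "gripper": 0.3},
    {"dx": 0, "dy": 0, "dz": 5.5, "wx": 0, "wy": 0, "wz": 0, "gripper": 0.3},
    {"dx": 0, "dy": 0, "dz": 0, "wx": 0, "wy": 0, "wz": 0, "gripper": 0.3},
    {"dx": 0, "dy": 0, "dz": 0, "wx": 0, "wy": 0, "wz": 0, "gripper": 0.3},
  ],
)

```text
time: 4.15
tool_pos: [603.0, -10.6, 13.8]
ee_rot: [[-0.031, 1.0, 0.0], [1.0, 0.031, -0.0], [-0.0, -0.0, -1.0]]
wrist_force: [-0.1, -0.9, -0.7]
opening: 0.694
finger_force: 30.0
```

Request:
move_arm(
  moves=[
    {"dx": 0, "dy": 0, "dz": 0.5, "wx": 0, "wy": 0, "wz": 0, "gripper": 0.9},
    {"dx": 0, "dy": 0, "dz": 0, "wx": 0, "wy": 0, "wz": 0, "gripper": 0.9},
    {"dx": 0, "dy": 0, "dz": 0, "wx": 0, "wy": 0, "wz": 0, "gripper": 0.9},
    {"dx": 0, "dy": 0, "dz": -30, "wx": 0, "wy": 0, "wz": 0, "gripper": 0.9},
    {"dx": 0, "dy": 0, "dz": -35, "wx": 0, "wy": 0, "wz": 0, "gripper": 0.9},
    {"dx": 0, "dy": 0, "dz": -20, "wx": 0, "wy": 0, "wz": 0, "gripper": 0.9},
    {"dx": 0, "dy": 0, "dz": 0, "wx": 0, "wy": 0, "wz": 0, "gripper": 0.9},
  ],
)

```text
time: 4.73
tool_pos: [605.9, -9.6, 103.2]
ee_rot: [[-0.031, 0.999, 0.008], [1.0, 0.031, 0.0], [0.0, 0.008, -1.0]]
wrist_force: [0.6, 0.4, 0.0]
opening: 0.9
finger_force: 0.0
```

```bash
sed -i 's/600.5,58.7/602,58.7/' h.py
python3 - <<'E'
from h import *
p=pose();print(p,sensors.observe()["opening"])
plan((444,-246.8,80,1.9,8),(444,-246.8,6,1.9,3))
E
```

```text
[np.float64(605.8563562401573), np.float64(-9.554816657822563), np.float64(103.24544886955458), np.float64(1.7983401674641009)] 0.8997936703181814
8 x dx -28.99 dy -21.18 dz 2.91 wz -0.01
3 x dx 0.00 dy 0.00 dz 24.67 wz -0.00
```

Request:
move_arm(
  moves=[
    {"dx": -29, "dy": -20.8, "dz": 2.3, "wx": 0, "wy": 0, "wz": 0, "gripper": 0.9},
    {"dx": -29, "dy": -20.8, "dz": 2.3, "wx": 0, "wy": 0, "wz": 0, "gripper": 0.9},
    {"dx": -29, "dy": -20.8, "dz": 2.3, "wx": 0, "wy": 0, "wz": 0, "gripper": 0.9},
    {"dx": -29, "dy": -20.8, "dz": 2.3, "wx": 0, "wy": 0, "wz": 0, "gripper": 0.9},
    {"dx": -29, "dy": -20.8, "dz": 2.3, "wx": 0, "wy": 0, "wz": 0, "gripper": 0.9},
    {"dx": -29, "dy": -20.8, "dz": 2.3, "wx": 0, "wy": 0, "wz": 0, "gripper": 0.9},
    {"dx": -29, "dy": -20.8, "dz": 2.3, "wx": 0, "wy": 0, "wz": 0, "gripper": 0.9},
    {"dx": -29, "dy": -20.8, "dz": 2.3, "wx": 0, "wy": 0, "wz": 0, "gripper": 0.9},
    {"dx": 0, "dy": 0, "dz": 25, "wx": 0, "wy": 0, "wz": 0, "gripper": 0.9},
    {"dx": 0, "dy": 0, "dz": 25, "wx": 0, "wy": 0, "wz": 0, "gripper": 0.9},
    {"dx": 0, "dy": 0, "dz": 13, "wx": 0, "wy": 0, "wz": 0, "gripper": 0.9},
    {"dx": 0, "dy": 0, "dz": 8, "wx": 0, "wy": 0, "wz": 0, "gripper": 0.9},
  ],
)

```text
time: 5.73
tool_pos: [442.5, -247.1, 7.1]
ee_rot: [[-0.031, 1.0, -0.002], [1.0, 0.031, 0.001], [0.001, -0.002, -1.0]]
wrist_force: [-0.4, -0.1, -0.2]
opening: 0.898
finger_force: 0.0
```

Request:
move_arm(
  moves=[
    {"dx": 0, "dy": 0, "dz": 0, "wx": 0, "wy": 0, "wz": 0, "gripper": 0.9},
    {"dx": 0, "dy": 0, "dz": 0, "wx": 0, "wy": 0, "wz": 0, "gripper": 0.9},
  ],
)

```text
time: 5.9
tool_pos: [443.9, -247.0, 8.9]
ee_rot: [[-0.032, 0.999, -0.0], [0.999, 0.032, 0.0], [0.0, -0.0, -1.0]]
wrist_force: [-0.1, 0.6, 0.1]
opening: 0.901
finger_force: 0.0
```

Request:
move_arm(
  moves=[
    {"dx": 0, "dy": 0, "dz": 0, "wx": 0, "wy": 0, "wz": 0, "gripper": 0.3},
    {"dx": 0, "dy": 0, "dz": 0, "wx": 0, "wy": 0, "wz": 0, "gripper": 0.3},
    {"dx": 0, "dy": 0, "dz": 0, "wx": 0, "wy": 0, "wz": 0, "gripper": 0.3},
    {"dx": 0, "dy": 0, "dz": 0, "wx": 0, "wy": 0, "wz": 0, "gripper": 0.3},
    {"dx": 0, "dy": 0, "dz": -20, "wx": 0, "wy": 0, "wz": 0, "gripper": 0.3},
    {"dx": 0, "dy": 0, "dz": -35, "wx": 0, "wy": 0, "wz": 0, "gripper": 0.3},
    {"dx": 0, "dy": 0, "dz": -25, "wx": 0, "wy": 0, "wz": 0, "gripper": 0.3},
  ],
)

```text
time: 6.48
tool_pos: [443.7, -246.9, 90.5]
ee_rot: [[-0.032, 0.999, -0.0], [0.999, 0.032, 0.0], [0.0, -0.0, -1.0]]
wrist_force: [0.3, -0.6, -1.8]
opening: 0.697
finger_force: 30.0
```

Request:
move_arm(
  moves=[
    {"dx": 31.2, "dy": 18.6, "dz": 0, "wx": 0, "wy": 0, "wz": 0, "gripper": 0.3},
    {"dx": 31.2, "dy": 18.6, "dz": 0, "wx": 0, "wy": 0, "wz": 0, "gripper": 0.3},
    {"dx": 31.2, "dy": 18.6, "dz": 0, "wx": 0, "wy": 0, "wz": 0, "gripper": 0.3},
    {"dx": 31.2, "dy": 18.6, "dz": 0, "wx": 0, "wy": 0, "wz": 0, "gripper": 0.3},
    {"dx": 31.2, "dy": 18.6, "dz": 0, "wx": 0, "wy": 0, "wz": 0, "gripper": 0.3},
    {"dx": 31.2, "dy": 18.6, "dz": 0, "wx": 0, "wy": 0, "wz": 0, "gripper": 0.3},
    {"dx": 31.2, "dy": 18.6, "dz": 0, "wx": 0, "wy": 0, "wz": 0, "gripper": 0.3},
    {"dx": 31.2, "dy": 18.6, "dz": 0, "wx": 0, "wy": 0, "wz": 0, "gripper": 0.3},
    {"dx": 31.2, "dy": 18.6, "dz": 0, "wx": 0, "wy": 0, "wz": 0, "gripper": 0.3},
    {"dx": 0, "dy": 0, "dz": 0, "wx": 0, "wy": 0, "wz": 0, "gripper": 0.3},
    {"dx": 0, "dy": 0, "dz": 0, "wx": 0, "wy": 0, "wz": 0, "gripper": 0.3},
    {"dx": 0, "dy": 0, "dz": 0, "wx": 0, "wy": 0, "wz": 0, "gripper": 0.3},
  ],
)

```text
time: 7.48
tool_pos: [601.8, 38.4, 88.6]
ee_rot: [[-0.032, 0.999, -0.001], [0.999, 0.032, -0.001], [-0.001, -0.001, -1.0]]
wrist_force: [0.1, -0.5, -1.2]
opening: 0.695
finger_force: 30.0
```

Request:
move_arm(
  moves=[
    {"dx": 0, "dy": 0, "dz": 25, "wx": 0, "wy": 0, "wz": 0, "gripper": 0.3},
    {"dx": 0, "dy": 0, "dz": 25, "wx": 0, "wy": 0, "wz": 0, "gripper": 0.3},
    {"dx": 0, "dy": 0, "dz": 15, "wx": 0, "wy": 0, "wz": 0, "gripper": 0.3},
    {"dx": 0, "dy": 0, "dz": 8, "wx": 0, "wy": 0, "wz": 0, "gripper": 0.3},
    {"dx": 0, "dy": 0, "dz": 0, "wx": 0, "wy": 0, "wz": 0, "gripper": 0.3},
    {"dx": 0, "dy": 0, "dz": 0, "wx": 0, "wy": 0, "wz": 0, "gripper": 0.3},
  ],
)

```text
time: 7.98
tool_pos: [601.9, 37.2, 15.9]
ee_rot: [[-0.03, 1.0, -0.001], [1.0, 0.03, -0.001], [-0.001, -0.001, -1.0]]
wrist_force: [1.0, -0.9, -0.8]
opening: 0.698
finger_force: 30.0
```

Request:
move_arm(
  moves=[
    {"dx": 0, "dy": 0, "dz": 0, "wx": 0, "wy": 0, "wz": 0, "gripper": 0.9},
    {"dx": 0, "dy": 0, "dz": 0, "wx": 0, "wy": 0, "wz": 0, "gripper": 0.9},
    {"dx": 0, "dy": 0, "dz": 0, "wx": 0, "wy": 0, "wz": 0, "gripper": 0.9},
    {"dx": 0, "dy": 0, "dz": -30, "wx": 0, "wy": 0, "wz": 0, "gripper": 0.9},
    {"dx": 0, "dy": 0, "dz": -35, "wx": 0, "wy": 0, "wz": 0, "gripper": 0.9},
    {"dx": 0, "dy": 0, "dz": -20, "wx": 0, "wy": 0, "wz": 0, "gripper": 0.9},
    {"dx": 0, "dy": 0, "dz": 0, "wx": 0, "wy": 0, "wz": 0, "gripper": 0.9},
    {"dx": 0, "dy": 0, "dz": 0, "wx": 0, "wy": 0, "wz": 0, "gripper": 0.9},
  ],
)

```text
time: 8.65
tool_pos: [603.3, 38.7, 102.4]
ee_rot: [[-0.031, 1.0, 0.003], [1.0, 0.031, 0.0], [-0.0, 0.003, -1.0]]
wrist_force: [0.5, -0.5, -1.0]
opening: 0.9
finger_force: 0.0
```

Run:
```python
from h import *
import cv2
p=pose();print(p)
plan((600,-356.3,85,5.6,12),(600,-356.3,8.5,5.6,4),(600,-356.3,90,5.6,3),(*bed(0,25),90,1.8,12),start=p)
print(bed(0,25))
cv2.imwrite("pics/w2.png",snapshot("wrist")[:,:,::-1])
```

```text
[np.float64(603.3125732944284), np.float64(38.7170772532079), np.float64(102.4226540462768), np.float64(1.7879791562768739)]
12 x dx -32.84 dy -2.31 dz 1.45 wz -0.32
4 x dx 0.00 dy 0.00 dz 19.12 wz -0.00
3 x dx 0.00 dy 0.00 dz -27.17 wz -0.00
12 x dx 36.58 dy 2.57 dz 0.00 wz 0.32
[601.21473102  83.68766401]
```

Request:
move_arm(
  moves=[
    {"dx": -32.8, "dy": -2.2, "dz": 1.3, "wx": 0, "wy": 0, "wz": -0.32, "gripper": 0.9},
    {"dx": -32.8, "dy": -2.2, "dz": 1.3, "wx": 0, "wy": 0, "wz": -0.32, "gripper": 0.9},
    {"dx": -32.8, "dy": -2.2, "dz": 1.3, "wx": 0, "wy": 0, "wz": -0.32, "gripper": 0.9},
    {"dx": -32.8, "dy": -2.2, "dz": 1.3, "wx": 0, "wy": 0, "wz": -0.32, "gripper": 0.9},
    {"dx": -32.8, "dy": -2.2, "dz": 1.3, "wx": 0, "wy": 0, "wz": -0.32, "gripper": 0.9},
    {"dx": -32.8, "dy": -2.2, "dz": 1.3, "wx": 0, "wy": 0, "wz": -0.32, "gripper": 0.9},
    {"dx": -32.8, "dy": -2.2, "dz": 1.3, "wx": 0, "wy": 0, "wz": -0.32, "gripper": 0.9},
    {"dx": -32.8, "dy": -2.2, "dz": 1.3, "wx": 0, "wy": 0, "wz": -0.32, "gripper": 0.9},
    {"dx": -32.8, "dy": -2.2, "dz": 1.3, "wx": 0, "wy": 0, "wz": -0.32, "gripper": 0.9},
    {"dx": -32.8, "dy": -2.2, "dz": 1.3, "wx": 0, "wy": 0, "wz": -0.32, "gripper": 0.9},
    {"dx": -32.8, "dy": -2.2, "dz": 1.3, "wx": 0, "wy": 0, "wz": -0.32, "gripper": 0.9},
    {"dx": -32.8, "dy": -2.2, "dz": 1.3, "wx": 0, "wy": 0, "wz": -0.32, "gripper": 0.9},
  ],
)

```text
time: 9.7
tool_pos: [599.1, -357.1, 83.3]
ee_rot: [[-0.099, 0.995, -0.002], [0.995, 0.099, 0.001], [0.001, -0.002, -1.0]]
wrist_force: [0.2, 0.5, -0.1]
opening: 0.902
finger_force: 0.0
```

Request:
move_arm(
  moves=[
    {"dx": 0, "dy": 0, "dz": 25, "wx": 0, "wy": 0, "wz": 0, "gripper": 0.9},
    {"dx": 0, "dy": 0, "dz": 25, "wx": 0, "wy": 0, "wz": 0, "gripper": 0.9},
    {"dx": 0, "dy": 0, "dz": 15, "wx": 0, "wy": 0, "wz": 0, "gripper": 0.9},
    {"dx": 0, "dy": 0, "dz": 10, "wx": 0, "wy": 0, "wz": 0, "gripper": 0.9},
    {"dx": 0, "dy": 0, "dz": 0, "wx": 0, "wy": 0, "wz": 0, "gripper": 0.9},
    {"dx": 0, "dy": 0, "dz": 0, "wx": 0, "wy": 0, "wz": 0, "gripper": 0.9},
  ],
)

```text
time: 10.2
tool_pos: [600.4, -354.9, 9.9]
ee_rot: [[-0.099, 0.995, -0.001], [0.995, 0.099, 0.001], [0.001, -0.001, -1.0]]
wrist_force: [-0.8, 0.8, 0.9]
opening: 0.9
finger_force: 0.0
```

Request:
move_arm(
  moves=[
    {"dx": 0, "dy": 0, "dz": 0, "wx": 0, "wy": 0, "wz": 0, "gripper": 0.3},
    {"dx": 0, "dy": 0, "dz": 0, "wx": 0, "wy": 0, "wz": 0, "gripper": 0.3},
    {"dx": 0, "dy": 0, "dz": 0, "wx": 0, "wy": 0, "wz": 0, "gripper": 0.3},
    {"dx": 0, "dy": 0, "dz": 0, "wx": 0, "wy": 0, "wz": 0, "gripper": 0.3},
    {"dx": 0, "dy": 0, "dz": -20, "wx": 0, "wy": 0, "wz": 0, "gripper": 0.3},
    {"dx": 0, "dy": 0, "dz": -35, "wx": 0, "wy": 0, "wz": 0, "gripper": 0.3},
    {"dx": 0, "dy": 0, "dz": -27, "wx": 0, "wy": 0, "wz": 0, "gripper": 0.3},
  ],
)

```text
time: 10.78
tool_pos: [600.2, -355.6, 93.8]
ee_rot: [[-0.098, 0.995, -0.0], [0.995, 0.098, 0.0], [0.0, -0.0, -1.0]]
wrist_force: [1.9, 0.1, 0.4]
opening: 0.695
finger_force: 30.0
```

Request:
move_arm(
  moves=[
    {"dx": 36.5, "dy": 2.5, "dz": 0, "wx": 0, "wy": 0, "wz": 0.32, "gripper": 0.3},
    {"dx": 36.5, "dy": 2.5, "dz": 0, "wx": 0, "wy": 0, "wz": 0.32, "gripper": 0.3},
    {"dx": 36.5, "dy": 2.5, "dz": 0, "wx": 0, "wy": 0, "wz": 0.32, "gripper": 0.3},
    {"dx": 36.5, "dy": 2.5, "dz": 0, "wx": 0, "wy": 0, "wz": 0.32, "gripper": 0.3},
    {"dx": 36.5, "dy": 2.5, "dz": 0, "wx": 0, "wy": 0, "wz": 0.32, "gripper": 0.3},
    {"dx": 36.5, "dy": 2.5, "dz": 0, "wx": 0, "wy": 0, "wz": 0.32, "gripper": 0.3},
    {"dx": 36.5, "dy": 2.5, "dz": 0, "wx": 0, "wy": 0, "wz": 0.32, "gripper": 0.3},
    {"dx": 36.5, "dy": 2.5, "dz": 0, "wx": 0, "wy": 0, "wz": 0.32, "gripper": 0.3},
    {"dx": 36.5, "dy": 2.5, "dz": 0, "wx": 0, "wy": 0, "wz": 0.32, "gripper": 0.3},
    {"dx": 36.5, "dy": 2.5, "dz": 0, "wx": 0, "wy": 0, "wz": 0.32, "gripper": 0.3},
    {"dx": 36.5, "dy": 2.5, "dz": 0, "wx": 0, "wy": 0, "wz": 0.32, "gripper": 0.3},
    {"dx": 36.5, "dy": 2.5, "dz": 0, "wx": 0, "wy": 0, "wz": 0.32, "gripper": 0.3},
  ],
)

```text
time: 11.78
tool_pos: [600.5, 84.9, 92.7]
ee_rot: [[-0.031, 1.0, 0.001], [1.0, 0.031, -0.0], [-0.0, 0.001, -1.0]]
wrist_force: [1.2, -0.6, -0.9]
opening: 0.696
finger_force: 30.0
```

Request:
move_arm(
  moves=[
    {"dx": 0, "dy": 0, "dz": 0, "wx": 0, "wy": 0, "wz": 0, "gripper": 0.3},
    {"dx": 0, "dy": 0, "dz": 0, "wx": 0, "wy": 0, "wz": 0, "gripper": 0.3},
    {"dx": 0, "dy": 0, "dz": 0, "wx": 0, "wy": 0, "wz": 0, "gripper": 0.3},
  ],
)

```text
time: 12.03
tool_pos: [600.6, 82.8, 92.3]
ee_rot: [[-0.032, 0.999, 0.0], [0.999, 0.032, -0.001], [-0.001, 0.0, -1.0]]
wrist_force: [0.8, -0.3, 0.2]
opening: 0.695
finger_force: 30.0
```

Request:
move_arm(
  moves=[
    {"dx": 1, "dy": 0, "dz": 25, "wx": 0, "wy": 0, "wz": 0, "gripper": 0.3},
    {"dx": 0, "dy": 0, "dz": 25, "wx": 0, "wy": 0, "wz": 0, "gripper": 0.3},
    {"dx": 0, "dy": 0, "dz": 16, "wx": 0, "wy": 0, "wz": 0, "gripper": 0.3},
    {"dx": 0, "dy": 0, "dz": 10, "wx": 0, "wy": 0, "wz": 0, "gripper": 0.3},
    {"dx": 0, "dy": 0, "dz": 0, "wx": 0, "wy": 0, "wz": 0, "gripper": 0.3},
    {"dx": 0, "dy": 0, "dz": 0, "wx": 0, "wy": 0, "wz": 0, "gripper": 0.3},
  ],
)

```text
time: 12.53
tool_pos: [600.8, 82.4, 16.1]
ee_rot: [[-0.029, 1.0, -0.0], [1.0, 0.029, -0.001], [-0.001, -0.0, -1.0]]
wrist_force: [1.4, -0.3, 0.2]
opening: 0.695
finger_force: 30.0
```

Request:
move_arm(
  moves=[
    {"dx": 0, "dy": 0, "dz": 0, "wx": 0, "wy": 0, "wz": 0, "gripper": 0.9},
    {"dx": 0, "dy": 0, "dz": 0, "wx": 0, "wy": 0, "wz": 0, "gripper": 0.9},
    {"dx": 0, "dy": 0, "dz": 0, "wx": 0, "wy": 0, "wz": 0, "gripper": 0.9},
    {"dx": 0, "dy": 0, "dz": -30, "wx": 0, "wy": 0, "wz": 0, "gripper": 0.9},
    {"dx": 0, "dy": 0, "dz": -35, "wx": 0, "wy": 0, "wz": 0, "gripper": 0.9},
    {"dx": 0, "dy": 0, "dz": -20, "wx": 0, "wy": 0, "wz": 0, "gripper": 0.9},
    {"dx": 0, "dy": 0, "dz": 0, "wx": 0, "wy": 0, "wz": 0, "gripper": 0.9},
    {"dx": 0, "dy": 0, "dz": 0, "wx": 0, "wy": 0, "wz": 0, "gripper": 0.9},
  ],
)

```text
time: 13.2
tool_pos: [601.7, 84.3, 102.8]
ee_rot: [[-0.031, 1.0, 0.003], [1.0, 0.031, 0.0], [0.0, 0.003, -1.0]]
wrist_force: [0.6, -0.1, -0.0]
opening: 0.9
finger_force: 0.0
```

Run:
```python
from h import *
p=pose();print(p)
plan((454.8,-155.3,80,-10,9),(454.8,-155.3,4,-10,4),(454.8,-155.3,90,-10,3),(*bed(0,65),90,1.8,10),start=p)
print(bed(0,65))
```

```text
[np.float64(601.6676434357387), np.float64(84.32139506683522), np.float64(102.7873494348405), np.float64(1.78484120336118)]
9 x dx -27.61 dy -14.71 dz 2.53 wz 1.31
4 x dx 0.00 dy 0.00 dz 19.00 wz 0.00
3 x dx 0.00 dy 0.00 dz -28.67 wz 0.00
10 x dx 29.04 dy 12.21 dz 0.00 wz -1.18
[599.95830066 123.66792642]
```

Request:
move_arm(
  moves=[
    {"dx": -27.6, "dy": -14.6, "dz": 2.4, "wx": 0, "wy": 0, "wz": 1.31, "gripper": 0.9},
    {"dx": -27.6, "dy": -14.6, "dz": 2.4, "wx": 0, "wy": 0, "wz": 1.31, "gripper": 0.9},
    {"dx": -27.6, "dy": -14.6, "dz": 2.4, "wx": 0, "wy": 0, "wz": 1.31, "gripper": 0.9},
    {"dx": -27.6, "dy": -14.6, "dz": 2.4, "wx": 0, "wy": 0, "wz": 1.31, "gripper": 0.9},
    {"dx": -27.6, "dy": -14.6, "dz": 2.4, "wx": 0, "wy": 0, "wz": 1.31, "gripper": 0.9},
    {"dx": -27.6, "dy": -14.6, "dz": 2.4, "wx": 0, "wy": 0, "wz": 1.31, "gripper": 0.9},
    {"dx": -27.6, "dy": -14.6, "dz": 2.4, "wx": 0, "wy": 0, "wz": 1.31, "gripper": 0.9},
    {"dx": -27.6, "dy": -14.6, "dz": 2.4, "wx": 0, "wy": 0, "wz": 1.31, "gripper": 0.9},
    {"dx": -27.6, "dy": -14.6, "dz": 2.4, "wx": 0, "wy": 0, "wz": 1.31, "gripper": 0.9},
    {"dx": 0, "dy": 0, "dz": 0, "wx": 0, "wy": 0, "wz": 0, "gripper": 0.9},
    {"dx": 0, "dy": 0, "dz": 0, "wx": 0, "wy": 0, "wz": 0, "gripper": 0.9},
    {"dx": 0, "dy": 0, "dz": 0, "wx": 0, "wy": 0, "wz": 0, "gripper": 0.9},
  ],
)

```text
time: 14.2
tool_pos: [454.7, -155.1, 79.1]
ee_rot: [[0.174, 0.985, -0.001], [0.985, -0.174, 0.001], [0.0, -0.001, -1.0]]
wrist_force: [1.2, 0.1, -0.4]
opening: 0.904
finger_force: 0.0
```

Request:
move_arm(
  moves=[
    {"dx": 0, "dy": 0, "dz": 25, "wx": 0, "wy": 0, "wz": 0, "gripper": 0.9},
    {"dx": 0, "dy": 0, "dz": 25, "wx": 0, "wy": 0, "wz": 0, "gripper": 0.9},
    {"dx": 0, "dy": 0, "dz": 15, "wx": 0, "wy": 0, "wz": 0, "gripper": 0.9},
    {"dx": 0, "dy": 0, "dz": 9, "wx": 0, "wy": 0, "wz": 0, "gripper": 0.9},
    {"dx": 0, "dy": 0, "dz": 0, "wx": 0, "wy": 0, "wz": 0, "gripper": 0.9},
    {"dx": 0, "dy": 0, "dz": 0, "wx": 0, "wy": 0, "wz": 0, "gripper": 0.9},
    {"dx": 0, "dy": 0, "dz": 0, "wx": 0, "wy": 0, "wz": 0, "gripper": 0.3},
    {"dx": 0, "dy": 0, "dz": 0, "wx": 0, "wy": 0, "wz": 0, "gripper": 0.3},
    {"dx": 0, "dy": 0, "dz": 0, "wx": 0, "wy": 0, "wz": 0, "gripper": 0.3},
    {"dx": 0, "dy": 0, "dz": 0, "wx": 0, "wy": 0, "wz": 0, "gripper": 0.3},
    {"dx": 0, "dy": 0, "dz": 0, "wx": 0, "wy": 0, "wz": 0, "gripper": 0.3},
  ],
)

```text
time: 15.12
tool_pos: [455.5, -155.6, 6.4]
ee_rot: [[0.174, 0.985, 0.002], [0.985, -0.174, -0.001], [-0.0, 0.002, -1.0]]
wrist_force: [-1.1, 1.3, 8.2]
opening: 0.699
finger_force: 30.0
```

Request:
move_arm(
  moves=[
    {"dx": 0, "dy": 0, "dz": -25, "wx": 0, "wy": 0, "wz": 0, "gripper": 0.3},
    {"dx": 0, "dy": 0, "dz": -35, "wx": 0, "wy": 0, "wz": 0, "gripper": 0.3},
    {"dx": 0, "dy": 0, "dz": -25, "wx": 0, "wy": 0, "wz": 0, "gripper": 0.3},
  ],
)

```text
time: 15.37
tool_pos: [454.7, -155.2, 92.5]
ee_rot: [[0.173, 0.985, 0.0], [0.985, -0.173, 0.0], [0.0, -0.0, -1.0]]
wrist_force: [-0.3, 0.2, -0.6]
opening: 0.698
finger_force: 30.0
```

Request:
move_arm(
  moves=[
    {"dx": 29, "dy": 12.2, "dz": 0, "wx": 0, "wy": 0, "wz": -1.18, "gripper": 0.3},
    {"dx": 29, "dy": 12.2, "dz": 0, "wx": 0, "wy": 0, "wz": -1.18, "gripper": 0.3},
    {"dx": 29, "dy": 12.2, "dz": 0, "wx": 0, "wy": 0, "wz": -1.18, "gripper": 0.3},
    {"dx": 29, "dy": 12.2, "dz": 0, "wx": 0, "wy": 0, "wz": -1.18, "gripper": 0.3},
    {"dx": 29, "dy": 12.2, "dz": 0, "wx": 0, "wy": 0, "wz": -1.18, "gripper": 0.3},
    {"dx": 29, "dy": 12.2, "dz": 0, "wx": 0, "wy": 0, "wz": -1.18, "gripper": 0.3},
    {"dx": 29, "dy": 12.2, "dz": 0, "wx": 0, "wy": 0, "wz": -1.18, "gripper": 0.3},
    {"dx": 29, "dy": 12.2, "dz": 0, "wx": 0, "wy": 0, "wz": -1.18, "gripper": 0.3},
    {"dx": 29, "dy": 12.2, "dz": 0, "wx": 0, "wy": 0, "wz": -1.18, "gripper": 0.3},
    {"dx": 29, "dy": 12.2, "dz": 0, "wx": 0, "wy": 0, "wz": -1.18, "gripper": 0.3},
    {"dx": 0, "dy": 0, "dz": 0, "wx": 0, "wy": 0, "wz": 0, "gripper": 0.3},
    {"dx": 0, "dy": 0, "dz": 0, "wx": 0, "wy": 0, "wz": 0, "gripper": 0.3},
  ],
)

```text
time: 16.37
tool_pos: [599.8, 125.7, 90.6]
ee_rot: [[-0.035, 0.999, 0.0], [0.999, 0.035, 0.001], [0.001, 0.0, -1.0]]
wrist_force: [-1.1, -1.0, -1.3]
opening: 0.695
finger_force: 30.0
```

Request:
move_arm(
  moves=[
    {"dx": 0, "dy": 0, "dz": 0, "wx": 0, "wy": 0, "wz": 0, "gripper": 0.3},
  ],
)

```text
time: 16.45
tool_pos: [599.4, 122.6, 90.4]
ee_rot: [[-0.032, 1.0, -0.001], [1.0, 0.032, -0.001], [-0.001, -0.001, -1.0]]
wrist_force: [1.0, -1.1, -0.6]
opening: 0.693
finger_force: 30.0
```

Request:
move_arm(
  moves=[
    {"dx": 0, "dy": 0, "dz": 25, "wx": 0, "wy": 0, "wz": 0, "gripper": 0.3},
    {"dx": 0, "dy": 0, "dz": 25, "wx": 0, "wy": 0, "wz": 0, "gripper": 0.3},
    {"dx": 0, "dy": 0, "dz": 16, "wx": 0, "wy": 0, "wz": 0, "gripper": 0.3},
    {"dx": 0, "dy": 0, "dz": 8, "wx": 0, "wy": 0, "wz": 0, "gripper": 0.3},
    {"dx": 0, "dy": 0, "dz": 2.5, "wx": 0, "wy": 0, "wz": 0, "gripper": 0.3},
    {"dx": 0, "dy": 0, "dz": 0, "wx": 0, "wy": 0, "wz": 0, "gripper": 0.3},
    {"dx": 0, "dy": 0, "dz": 0, "wx": 0, "wy": 0, "wz": 0, "gripper": 0.3},
  ],
)

```text
time: 17.03
tool_pos: [600.4, 122.9, 15.1]
ee_rot: [[-0.031, 1.0, 0.001], [1.0, 0.031, 0.0], [0.0, 0.001, -1.0]]
wrist_force: [0.3, -0.4, -0.5]
opening: 0.694
finger_force: 30.0
```

Request:
move_arm(
  moves=[
    {"dx": 0, "dy": 0, "dz": 0, "wx": 0, "wy": 0, "wz": 0, "gripper": 0.9},
    {"dx": 0, "dy": 0, "dz": 0, "wx": 0, "wy": 0, "wz": 0, "gripper": 0.9},
    {"dx": 0, "dy": 0, "dz": 0, "wx": 0, "wy": 0, "wz": 0, "gripper": 0.9},
    {"dx": 0, "dy": 0, "dz": -30, "wx": 0, "wy": 0, "wz": 0, "gripper": 0.9},
    {"dx": 0, "dy": 0, "dz": -40, "wx": 0, "wy": 0, "wz": 0, "gripper": 0.9},
    {"dx": 0, "dy": 0, "dz": -40, "wx": 0, "wy": 0, "wz": 0, "gripper": 0.9},
    {"dx": -40, "dy": 0, "dz": -40, "wx": 0, "wy": 0, "wz": 0, "gripper": 0.9},
    {"dx": -40, "dy": 0, "dz": -40, "wx": 0, "wy": 0, "wz": 0, "gripper": 0.9},
    {"dx": -20, "dy": 0, "dz": -20, "wx": 0, "wy": 0, "wz": 0, "gripper": 0.9},
    {"dx": 0, "dy": 0, "dz": 0, "wx": 0, "wy": 0, "wz": 0, "gripper": 0.9},
    {"dx": 0, "dy": 0, "dz": 0, "wx": 0, "wy": 0, "wz": 0, "gripper": 0.9},
    {"dx": 0, "dy": 0, "dz": 0, "wx": 0, "wy": 0, "wz": 0, "gripper": 0.9},
  ],
)

```text
time: 18.03
tool_pos: [601.8, 45.1, 202.7]
ee_rot: [[-0.032, 0.999, -0.0], [0.999, 0.032, 0.0], [0.0, -0.0, -1.0]]
wrist_force: [-0.6, 1.5, -0.2]
opening: 0.902
finger_force: 0.0
```

Run:
```python
from h import *
import cv2,json
p=pose();print(p,sensors.observe()["time"])
c=camera_info("wrist"); cv2.imwrite("pics/w3.png",snapshot("wrist")[:,:,::-1]);
json.dump({k:np.array(v).tolist() for k,v in c.items()},open("w3.json","w"))
cv2.imwrite("pics/top3.png",snapshot("top")[:,:,::-1])
```

```text
[np.float64(601.8198598121935), np.float64(45.08608131472107), np.float64(202.69353667375017), np.float64(1.8436153682266119)] 18.0333
```

View pics/w3.png

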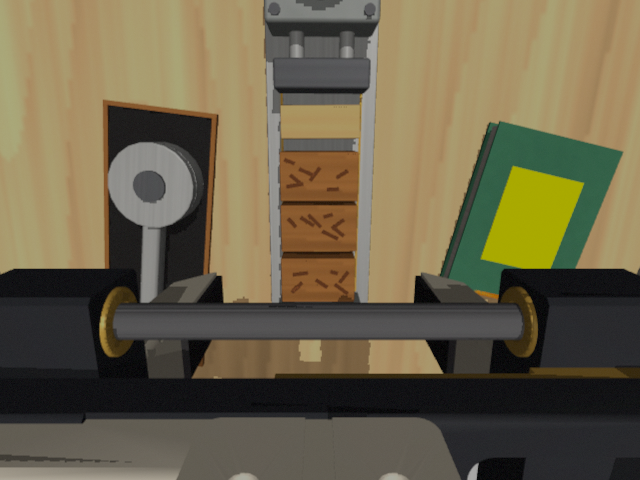

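The row looks right: three blocks and the pale spacer at wrist px (320,122), all between the jaws. The wrench head is at (149,186).

Run:
```python
from h import *
import json,cv2
c=json.load(open("w3.json"))
print("head",ray("w",[(149,186)],35,c),"handle z31",ray("w",[(152,228),(150,296),(143,228),(165,228),(141,296),(159,296)],31,c).round(1))
print("tray corners",ray("w",[(105,101),(216,116)],8,c).round(1))
print("jaw top face",ray("w",[(275,61),(370,61)],42.5,c).round(1), "bed edges",ray("w",[(270,180),(371,180)],6,c).round(1))
print("blocks",ray("w",[(281,177),(358,177)],40,c).round(1),ray("w",[(281,122),(360,122)],34,c).round(1))
im=cv2.imread("pics/top3.png")[195:327,190:390]; cv2.imwrite("pics/c3.png",cv2.resize(im,None,fx=4,fy=4,interpolation=cv2.INTER_CUBIC))
```

```text
head [[462.31860269  69.61835899]] handle z31 [[460.5  33. ]
 [454.1 -30.1]
 [452.7  32.7]
 [471.7  33.3]
 [445.9 -30.4]
 [462.2 -29.9]]
tray corners [[418.6 137.6]
 [513.  128.3]]
jaw top face [[567.3 167.5]
 [638.7 169.7]] bed edges [[559.2  74.7]
 [650.1  77.5]]
blocks [[572.3  80.9]
 [634.8  82.8]] [[571.4 124. ]
 [634.6 125.9]]
```

View pics/c3.png

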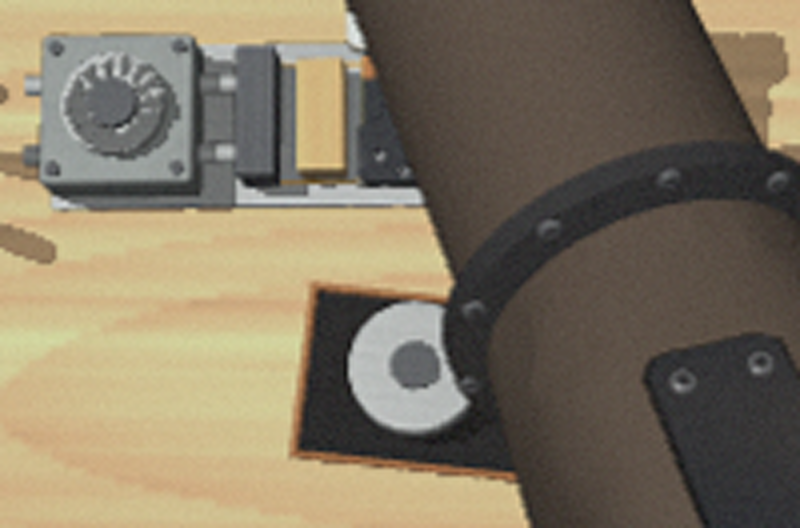

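Request:
move_arm(
  moves=[
    {"dx": 30, "dy": 0, "dz": 0, "wx": 0, "wy": 0, "wz": 0, "gripper": 0.9},
    {"dx": 35, "dy": 0, "dz": 0, "wx": 0, "wy": 0, "wz": 0, "gripper": 0.7},
    {"dx": 20, "dy": 0, "dz": 0, "wx": 0, "wy": 0, "wz": 0, "gripper": 0.4},
    {"dx": 0, "dy": 0, "dz": 0, "wx": 0, "wy": 0, "wz": 0, "gripper": 0.4},
    {"dx": 0, "dy": 0, "dz": 0, "wx": 0, "wy": 0, "wz": 0, "gripper": 0.4},
    {"dx": 0, "dy": 0, "dz": 0, "wx": 0, "wy": 0, "wz": 0, "gripper": 0.4},
    {"dx": 0, "dy": 0, "dz": 0, "wx": 0, "wy": 0, "wz": 0, "gripper": 0.4},
  ],
)

```text
time: 18.72
tool_pos: [599.5, 128.2, 202.3]
ee_rot: [[-0.031, 1.0, -0.001], [1.0, 0.031, -0.001], [-0.001, -0.001, -1.0]]
wrist_force: [0.1, 1.1, -0.2]
opening: 0.518
finger_force: 0.0
```

Run:
```python
from h import *
import cv2,json
p=pose();print(p,sensors.observe()["opening"])
c=camera_info("wrist"); im=snapshot("wrist")[:,:,::-1]
json.dump({k:np.array(v).tolist() for k,v in c.items()},open("w4.json","w"))
print(proj("w",[[596,234,50],[596,234,68]],c))
cv2.imwrite("pics/w4.png",cv2.resize(im[30:280,220:440],None,fx=2.4,fy=2.4,interpolation=cv2.INTER_CUBIC))
```

```text
[np.float64(599.5091598674771), np.float64(128.22798394504062), np.float64(202.3283981826269), np.float64(1.7620483526993242)] 0.5179097508707866
[[315.36435941  84.08580072]
 [315.1478229   80.50637405]]
```

View pics/w4.png

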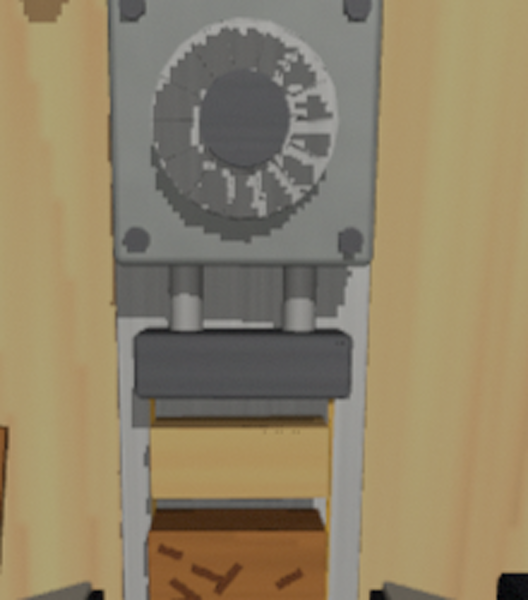

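Run:
```python
from h import *
import json
c=json.load(open("w4.json"))
g=lambda p:np.array(p)/2.4+[219.8,29.8]
print("disc",ray("w",g([(244.7,116.5)]),68,c),"ring",ray("w",g([(153,114),(337,114),(245,17)]),66,c),"bolts",ray("w",g([(131,8),(358,8),(136,239),(350,240)]),50,c).mean(0))
print("spacer",ray("w",g([(150,459),(330,459)]),34,c), "jaw",ray("w",g([(136,345),(350,345)]),42.5,c))
c1=lambda p:np.array(p)/4+[190-.5,195-.5]
print("top bolts",ray("top",c1([(56,48),(181,46),(177,167),(53,168)]),50).mean(0),"w3 head")
p=pose(); th=-96; r=68; G=np.array([459,68.5])+r*np.array([np.cos(np.radians(th)),np.sin(np.radians(th))]); print(G)
plan((*G,90,-6,8),(*G,10,-6,4))
```

```text
disc [[600.56943172 235.54544026]] ring [[573.75060098 235.73506257]
 [627.52576828 237.29840063]
 [599.82488225 262.36626603]] bolts [600.4155492 235.0696929]
spacer [[570.70614545 126.15028031]
 [634.43734616 128.03350226]] jaw [[566.51898104 166.71079982]
 [638.12395023 168.81470623]]
top bolts [596.78819805 234.07992918] w3 head
[451.8920645    0.87251111]
8 x dx -16.44 dy -18.02 dz 14.07 wz 0.97
4 x dx 0.00 dy 0.00 dz 20.00 wz 0.00
```

Request:
move_arm(
  moves=[
    {"dx": -16.4, "dy": -18, "dz": 14, "wx": 0, "wy": 0, "wz": 0.97, "gripper": 0.4},
    {"dx": -16.4, "dy": -18, "dz": 14, "wx": 0, "wy": 0, "wz": 0.97, "gripper": 0.4},
    {"dx": -16.4, "dy": -18, "dz": 14, "wx": 0, "wy": 0, "wz": 0.97, "gripper": 0.4},
    {"dx": -16.4, "dy": -18, "dz": 14, "wx": 0, "wy": 0, "wz": 0.97, "gripper": 0.4},
    {"dx": -16.4, "dy": -18, "dz": 14, "wx": 0, "wy": 0, "wz": 0.97, "gripper": 0.4},
    {"dx": -16.4, "dy": -18, "dz": 14, "wx": 0, "wy": 0, "wz": 0.97, "gripper": 0.4},
    {"dx": -16.4, "dy": -18, "dz": 14, "wx": 0, "wy": 0, "wz": 0.97, "gripper": 0.4},
    {"dx": -16.4, "dy": -18, "dz": 14, "wx": 0, "wy": 0, "wz": 0.97, "gripper": 0.4},
    {"dx": 0, "dy": 0, "dz": 0, "wx": 0, "wy": 0, "wz": 0, "gripper": 0.4},
    {"dx": 0, "dy": 0, "dz": 0, "wx": 0, "wy": 0, "wz": 0, "gripper": 0.4},
    {"dx": 0, "dy": 0, "dz": 0, "wx": 0, "wy": 0, "wz": 0, "gripper": 0.4},
    {"dx": 0, "dy": 0, "dz": 0, "wx": 0, "wy": 0, "wz": 0, "gripper": 0.4},
  ],
)

```text
time: 19.77
tool_pos: [453.6, 2.6, 91.7]
ee_rot: [[0.103, 0.995, 0.002], [0.995, -0.103, 0.0], [0.001, 0.002, -1.0]]
wrist_force: [0.1, 0.4, 0.7]
opening: 0.401
finger_force: 0.0
```

Run:
```python
from h import *
import cv2,json
p=pose();print(p,sensors.observe()["opening"])
c=camera_info("wrist"); im=snapshot("wrist")[:,:,::-1]
json.dump({k:np.array(v).tolist() for k,v in c.items()},open("w5.json","w"))
print(proj("w",[[459,68.5,35]],c))
cv2.imwrite("pics/w5.png",im)
```

```text
[np.float64(453.5958908573875), np.float64(2.616753564305769), np.float64(91.6946079315535), np.float64(-5.940158949127328)] 0.40057542364454957
[[311.55350192 139.69609002]]
```

View pics/w5.png

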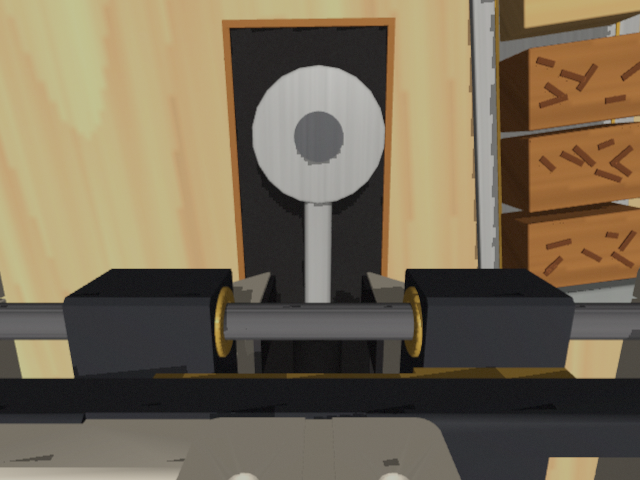

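Request:
move_arm(
  moves=[
    {"dx": 0, "dy": 0, "dz": 25, "wx": 0, "wy": 0, "wz": 0, "gripper": 0.4},
    {"dx": 0, "dy": 0, "dz": 25, "wx": 0, "wy": 0, "wz": 0, "gripper": 0.4},
    {"dx": 0, "dy": 0, "dz": 18, "wx": 0, "wy": 0, "wz": 0, "gripper": 0.4},
    {"dx": 0, "dy": 0, "dz": 8, "wx": 0, "wy": 0, "wz": 0, "gripper": 0.4},
    {"dx": 0, "dy": 0, "dz": 4, "wx": 0, "wy": 0, "wz": 0, "gripper": 0.4},
    {"dx": 0, "dy": 0, "dz": 0, "wx": 0, "wy": 0, "wz": 0, "gripper": 0.4},
    {"dx": 0, "dy": 0, "dz": 0, "wx": 0, "wy": 0, "wz": 0, "gripper": 0.4},
  ],
)

```text
time: 20.4
tool_pos: [452.9, 2.5, 11.7]
ee_rot: [[0.103, 0.995, 0.001], [0.995, -0.103, 0.0], [0.0, 0.001, -1.0]]
wrist_force: [0.2, 0.0, -1.3]
opening: 0.396
finger_force: 0.0
```

Request:
move_arm(
  moves=[
    {"dx": 0, "dy": 0, "dz": 0, "wx": 0, "wy": 0, "wz": 0, "gripper": 0},
    {"dx": 0, "dy": 0, "dz": 0, "wx": 0, "wy": 0, "wz": 0, "gripper": 0},
    {"dx": 0, "dy": 0, "dz": 0, "wx": 0, "wy": 0, "wz": 0, "gripper": 0},
    {"dx": 0, "dy": 0, "dz": 0, "wx": 0, "wy": 0, "wz": 0, "gripper": 0},
    {"dx": 0, "dy": 0, "dz": 0, "wx": 0, "wy": 0, "wz": 0, "gripper": 0},
  ],
)

```text
time: 20.82
tool_pos: [452.6, 2.1, 11.5]
ee_rot: [[0.104, 0.995, 0.001], [0.995, -0.104, -0.0], [-0.0, 0.001, -1.0]]
wrist_force: [0.4, -0.6, 3.9]
opening: 0.174
finger_force: 30.0
```

Run:
```python
from h import *
th=np.radians(-70); T=np.array([597.3,233.5])+66.7*np.array([np.cos(th),np.sin(th)]); print(T)
p=pose()
plan((p[0],p[1],111.5,p[3],6),(*T,111.5,20,12))
```

```text
[620.11274356 170.82250219]
6 x dx 0.00 dy 0.00 dz -16.67 wz -0.00
12 x dx 12.65 dy 15.47 dz 0.00 wz -2.16
```

Request:
move_arm(
  moves=[
    {"dx": 0, "dy": 0, "dz": -8, "wx": 0, "wy": 0, "wz": 0, "gripper": 0},
    {"dx": 0, "dy": 0, "dz": -15, "wx": 0, "wy": 0, "wz": 0, "gripper": 0},
    {"dx": 0, "dy": 0, "dz": -20, "wx": 0, "wy": 0, "wz": 0, "gripper": 0},
    {"dx": 0, "dy": 0, "dz": -20, "wx": 0, "wy": 0, "wz": 0, "gripper": 0},
    {"dx": 0, "dy": 0, "dz": -20, "wx": 0, "wy": 0, "wz": 0, "gripper": 0},
    {"dx": 0, "dy": 0, "dz": -12, "wx": 0, "wy": 0, "wz": 0, "gripper": 0},
    {"dx": 0, "dy": 0, "dz": -5, "wx": 0, "wy": 0, "wz": 0, "gripper": 0},
  ],
)

```text
time: 21.4
tool_pos: [452.7, 2.3, 113.0]
ee_rot: [[0.104, 0.995, 0.002], [0.995, -0.104, -0.0], [0.0, 0.002, -1.0]]
wrist_force: [-0.1, 0.6, -3.0]
opening: 0.172
finger_force: 30.0
```

Request:
move_arm(
  moves=[
    {"dx": 12.7, "dy": 15.5, "dz": 0, "wx": 0, "wy": 0, "wz": -2.16, "gripper": 0},
    {"dx": 12.7, "dy": 15.5, "dz": 0, "wx": 0, "wy": 0, "wz": -2.16, "gripper": 0},
    {"dx": 12.7, "dy": 15.5, "dz": 0, "wx": 0, "wy": 0, "wz": -2.16, "gripper": 0},
    {"dx": 12.7, "dy": 15.5, "dz": 0, "wx": 0, "wy": 0, "wz": -2.16, "gripper": 0},
    {"dx": 12.7, "dy": 15.5, "dz": 0, "wx": 0, "wy": 0, "wz": -2.16, "gripper": 0},
    {"dx": 12.7, "dy": 15.5, "dz": 0, "wx": 0, "wy": 0, "wz": -2.16, "gripper": 0},
    {"dx": 12.7, "dy": 15.5, "dz": 0, "wx": 0, "wy": 0, "wz": -2.16, "gripper": 0},
    {"dx": 12.7, "dy": 15.5, "dz": 0, "wx": 0, "wy": 0, "wz": -2.16, "gripper": 0},
    {"dx": 12.7, "dy": 15.5, "dz": 0, "wx": 0, "wy": 0, "wz": -2.16, "gripper": 0},
    {"dx": 12.7, "dy": 15.5, "dz": 0, "wx": 0, "wy": 0, "wz": -2.16, "gripper": 0},
    {"dx": 12.7, "dy": 15.5, "dz": 0, "wx": 0, "wy": 0, "wz": -2.16, "gripper": 0},
    {"dx": 12.7, "dy": 15.5, "dz": 0, "wx": 0, "wy": 0, "wz": -2.16, "gripper": 0},
  ],
)

```text
time: 22.4
tool_pos: [619.9, 171.7, 110.0]
ee_rot: [[-0.343, 0.939, -0.002], [0.939, 0.343, -0.001], [-0.0, -0.002, -1.0]]
wrist_force: [0.5, -0.5, -2.9]
opening: 0.172
finger_force: 30.0
```

Request:
move_arm(
  moves=[
    {"dx": 0, "dy": 0, "dz": 0, "wx": 0, "wy": 0, "wz": 0, "gripper": 0},
    {"dx": 0, "dy": 0, "dz": 0, "wx": 0, "wy": 0, "wz": 0, "gripper": 0},
    {"dx": 0, "dy": 0, "dz": 0, "wx": 0, "wy": 0, "wz": 0, "gripper": 0},
    {"dx": 0, "dy": 0, "dz": 0, "wx": 0, "wy": 0, "wz": 0, "gripper": 0},
  ],
)

```text
time: 22.73
tool_pos: [619.3, 170.1, 110.5]
ee_rot: [[-0.34, 0.94, -0.001], [0.94, 0.34, -0.001], [-0.001, -0.002, -1.0]]
wrist_force: [0.6, 0.1, -2.7]
opening: 0.172
finger_force: 30.0
```

Run:
```python
from h import *
import cv2,json
p=pose();print(p,sensors.observe()["opening"])
c=camera_info("wrist"); im=snapshot("wrist")[:,:,::-1].copy()
json.dump({k:np.array(v).tolist() for k,v in c.items()},open("w6.json","w"))
t=snapshot("top")[:,:,::-1]; cv2.imwrite("pics/top6.png",t)
w=cv2.resize(im[:300,180:460],(560,600),interpolation=cv2.INTER_CUBIC)
cv2.imwrite("pics/w6.png",w)
```

```text
[np.float64(619.343810850622), np.float64(170.1441936938038), np.float64(110.51722240411974), np.float64(19.896347421829184)] 0.17167170685970523
```

View pics/w6.png

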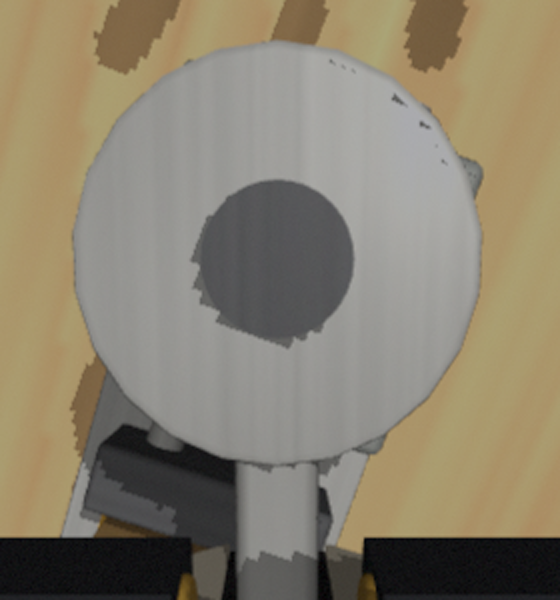

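Run:
```python
from h import *
import json
c=json.load(open("w6.json"))
h=ray("w",[(318.6,126.3)],134,c)[0]; print("head",h, "diam",np.diff(ray("w",[(216.5,126),(421,126)],134,c),axis=0), np.diff(ray("w",[(318,21),(318,232)],134,c),axis=0))
print("corners R,L lower",ray("w",[(180+482/2,85),(180+378/2,222)],50,c))
print("predicted corner px (crop)")
for N in([600.4,235.3],[597.3,233.5]):
    a=np.radians(1.8);R=np.array([[np.cos(a),-np.sin(a)],[np.sin(a),np.cos(a)]])
    q=[[*(np.array(N)+R@np.array(s)*42),50] for s in([1,1],[1,-1],[-1,-1],[-1,1])]
    print(((proj("w",q,c)-[180,0])*2).round(0).tolist())
```

```text
head [597.73222995 236.02101554] diam [[63.27284997 22.7903345 ]] [[ 22.70299904 -63.04030097]]
corners R,L lower [[639.99441512 276.22995139]
 [641.39664244 199.09676821]]
predicted corner px (crop)
[[489.0, 162.0], [380.0, 461.0], [95.0, 370.0], [180.0, 53.0]]
[[476.0, 165.0], [367.0, 463.0], [83.0, 372.0], [166.0, 55.0]]
```

Run:
```python
import cv2
im=cv2.imread("pics/top6.png")[180:300,180:320]; cv2.imwrite("pics/c6.png",cv2.resize(im,None,fx=5,fy=5,interpolation=cv2.INTER_CUBIC))
```

```text
(no output)
```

View pics/c6.png

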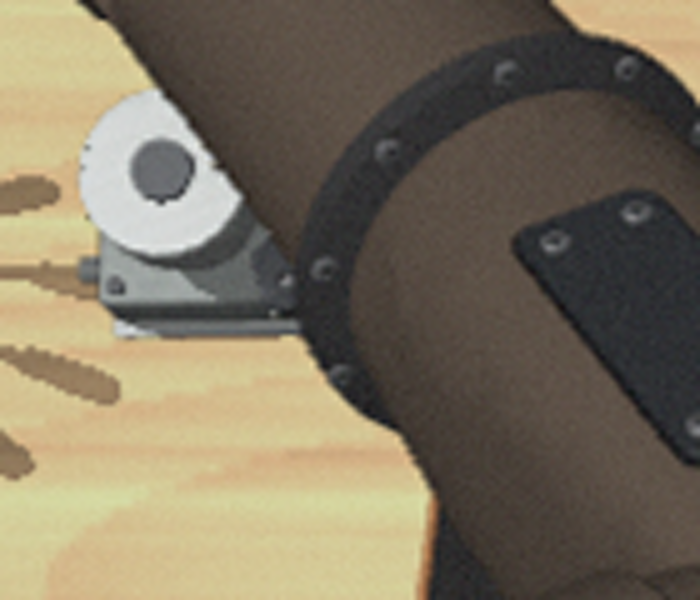

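Run:
```python
from h import *
g=lambda p:np.array(p)/5+[179.6,179.6]
print(ray("top",g([(162,170)]),134), ray("top",g([(80,172),(162,91),(165,258)]),134))
c1=lambda p:np.array(p)/4+[189.6,194.6]
print("nut disc at 68",ray("top",c1([(112,104)]),68),"bolts",ray("top",c1([(56,48),(181,46),(177,167),(53,168)]),50).mean(0))
print("wrench start disc",ray("top",c1([(415,365)]),35))
print(pose())
```

```text
[[593.11583401 232.44338184]] [[591.76583966 266.08188718]
 [626.59717544 234.1894174 ]
 [556.24070327 229.29426379]]
nut disc at 68 [[593.98351114 233.03634791]] bolts [596.56687329 233.84935521]
wrench start disc [[459.03155319  67.64371134]]
[np.float64(619.6868434904925), np.float64(170.35372203651212), np.float64(110.94528741336987), np.float64(19.900132917024422)]
```

Request:
move_arm(
  moves=[
    {"dx": -0.8, "dy": 2.1, "dz": 10, "wx": 0, "wy": 0, "wz": 0, "gripper": 0},
    {"dx": 0, "dy": 0, "dz": 12, "wx": 0, "wy": 0, "wz": 0, "gripper": 0},
    {"dx": 0, "dy": 0, "dz": 6, "wx": 0, "wy": 0, "wz": 0, "gripper": 0},
    {"dx": 0, "dy": 0, "dz": 4, "wx": 0, "wy": 0, "wz": 0, "gripper": 0},
    {"dx": 0, "dy": 0, "dz": 2, "wx": 0, "wy": 0, "wz": 0, "gripper": 0},
    {"dx": 0, "dy": 0, "dz": 2, "wx": 0, "wy": 0, "wz": 0, "gripper": 0},
    {"dx": 0, "dy": 0, "dz": 2, "wx": 0, "wy": 0, "wz": 0, "gripper": 0},
    {"dx": 0, "dy": 0, "dz": 2, "wx": 0, "wy": 0, "wz": 0, "gripper": 0},
  ],
)

```text
time: 23.5
tool_pos: [622.4, 171.7, 71.1]
ee_rot: [[-0.342, 0.94, 0.001], [0.94, 0.342, 0.0], [-0.0, 0.001, -1.0]]
wrist_force: [-0.4, 0.0, -2.3]
opening: 0.171
finger_force: 30.0
```

Request:
move_arm(
  moves=[
    {"dx": 0, "dy": 0, "dz": 2, "wx": 0, "wy": 0, "wz": 0, "gripper": 0},
    {"dx": 0, "dy": 0, "dz": 2, "wx": 0, "wy": 0, "wz": 0, "gripper": 0},
    {"dx": 0, "dy": 0, "dz": 2, "wx": 0, "wy": 0, "wz": 0, "gripper": 0},
    {"dx": 0, "dy": 0, "dz": 2, "wx": 0, "wy": 0, "wz": 0, "gripper": 0},
    {"dx": 0, "dy": 0, "dz": 2, "wx": 0, "wy": 0, "wz": 0, "gripper": 0},
    {"dx": 0, "dy": 0, "dz": 1, "wx": 0, "wy": 0, "wz": 0, "gripper": 0},
  ],
)

```text
time: 24.0
tool_pos: [622.4, 171.4, 60.1]
ee_rot: [[-0.341, 0.94, 0.0], [0.94, 0.341, -0.0], [-0.0, 0.0, -1.0]]
wrist_force: [0.4, -1.2, 1.0]
opening: 0.172
finger_force: 30.0
```

Request:
move_arm(
  moves=[
    {"dx": 0, "dy": 0, "dz": 1, "wx": 0, "wy": 0, "wz": 0, "gripper": 0},
    {"dx": 0, "dy": 0, "dz": 1, "wx": 0, "wy": 0, "wz": 0, "gripper": 0},
    {"dx": 0, "dy": 0, "dz": 0.5, "wx": 0, "wy": 0, "wz": 0, "gripper": 0},
    {"dx": 0, "dy": 0, "dz": 0, "wx": 0, "wy": 0, "wz": 0, "gripper": 0},
  ],
)

```text
time: 24.33
tool_pos: [622.5, 171.5, 57.8]
ee_rot: [[-0.341, 0.94, 0.0], [0.94, 0.341, -0.0], [-0.0, 0.0, -1.0]]
wrist_force: [-0.1, -1.7, 2.9]
opening: 0.174
finger_force: 30.0
```

Request:
move_arm(
  moves=[
    {"dx": 0.25, "dy": -5.8, "dz": 0, "wx": 0, "wy": 0, "wz": 5, "gripper": 0},
    {"dx": 0.25, "dy": -5.8, "dz": 0, "wx": 0, "wy": 0, "wz": 5, "gripper": 0},
    {"dx": 0.25, "dy": -5.8, "dz": 0, "wx": 0, "wy": 0, "wz": 5, "gripper": 0},
    {"dx": 0.25, "dy": -5.8, "dz": 0, "wx": 0, "wy": 0, "wz": 5, "gripper": 0},
    {"dx": 0.25, "dy": -5.8, "dz": 0, "wx": 0, "wy": 0, "wz": 5, "gripper": 0},
    {"dx": 0.25, "dy": -5.8, "dz": 0, "wx": 0, "wy": 0, "wz": 5, "gripper": 0},
    {"dx": 0.25, "dy": -5.8, "dz": 0, "wx": 0, "wy": 0, "wz": 5, "gripper": 0},
    {"dx": 0.25, "dy": -5.8, "dz": 0, "wx": 0, "wy": 0, "wz": 5, "gripper": 0},
  ],
)

```text
time: 25.0
tool_pos: [576.3, 171.0, 57.6]
ee_rot: [[0.346, 0.938, -0.0], [0.938, -0.346, -0.001], [-0.001, 0.0, -1.0]]
wrist_force: [-1.4, -2.8, 2.7]
opening: 0.174
finger_force: 30.2
```

```bash
cat >> h.py <<'E'
def hd():
    o=sensors.observe(); p=o["tool_pos"]; R=o["ee_rot"]
    h=p+R@[66.7,0,0]; F=np.array(o["wrist_force"])
    print("t",round(o["time"],2),"phi",round(pose()[3],1),"head",h.round(1),"F tool",(R.T@F).round(1),"tq",np.round(o["ft_torque"],2),"op",round(o["opening"],3),"q",np.round(o["q"],0))
E
python3 -c "
from h import *
hd()"
```

```text
t 25.0 phi -20.2 head [599.3 233.6  57.5] F tool [-3.1 -0.4 -2.7] tq [-0.46  0.15  0.52] op 0.174 q [ -9.  35. -19. 102.  15.  46. -55.]
```

Request:
move_arm(
  moves=[
    {"dx": 0.37, "dy": -7, "dz": 0, "wx": 0, "wy": 0, "wz": 6, "gripper": 0},
    {"dx": 0.37, "dy": -7, "dz": 0, "wx": 0, "wy": 0, "wz": 6, "gripper": 0},
    {"dx": 0.37, "dy": -7, "dz": 0, "wx": 0, "wy": 0, "wz": 6, "gripper": 0},
    {"dx": 0.37, "dy": -7, "dz": 0, "wx": 0, "wy": 0, "wz": 6, "gripper": 0},
    {"dx": 0.37, "dy": -7, "dz": 0, "wx": 0, "wy": 0, "wz": 6, "gripper": 0},
    {"dx": 0.37, "dy": -7, "dz": 0, "wx": 0, "wy": 0, "wz": 6, "gripper": 0},
    {"dx": 0.37, "dy": -7, "dz": 0, "wx": 0, "wy": 0, "wz": 6, "gripper": 0},
    {"dx": 0.37, "dy": -7, "dz": 0, "wx": 0, "wy": 0, "wz": 6, "gripper": 0},
    {"dx": 0.37, "dy": -7, "dz": 0, "wx": 0, "wy": 0, "wz": 6, "gripper": 0},
    {"dx": 0.37, "dy": -7, "dz": 0, "wx": 0, "wy": 0, "wz": 6, "gripper": 0},
  ],
)

```text
time: 25.83
tool_pos: [532.7, 223.0, 57.6]
ee_rot: [[0.986, 0.169, -0.001], [0.169, -0.986, -0.001], [-0.001, 0.0, -1.0]]
wrist_force: [-2.0, -1.5, 3.3]
opening: 0.172
finger_force: 30.1
```

```bash
python3 -c "
from h import *
hd()"
```

```text
t 25.83 phi -80.3 head [598.5 234.3  57.5] F tool [-2.2  1.1 -3.3] tq [-0.38  0.37  0.38] op 0.172 q [ -26.   32.   -3.  107.    2.   42. -110.]
```

Request:
move_arm(
  moves=[
    {"dx": 0.43, "dy": 7.55, "dz": 0, "wx": 0, "wy": 0, "wz": -6.5, "gripper": 0},
    {"dx": 0.43, "dy": 7.55, "dz": 0, "wx": 0, "wy": 0, "wz": -6.5, "gripper": 0},
    {"dx": 0.43, "dy": 7.55, "dz": 0, "wx": 0, "wy": 0, "wz": -6.5, "gripper": 0},
    {"dx": 0.43, "dy": 7.55, "dz": 0, "wx": 0, "wy": 0, "wz": -6.5, "gripper": 0},
    {"dx": 0.43, "dy": 7.55, "dz": 0, "wx": 0, "wy": 0, "wz": -6.5, "gripper": 0},
    {"dx": 0.43, "dy": 7.55, "dz": 0, "wx": 0, "wy": 0, "wz": -6.5, "gripper": 0},
    {"dx": 0.43, "dy": 7.55, "dz": 0, "wx": 0, "wy": 0, "wz": -6.5, "gripper": 0},
    {"dx": 0.43, "dy": 7.55, "dz": 0, "wx": 0, "wy": 0, "wz": -6.5, "gripper": 0},
    {"dx": 0.43, "dy": 7.55, "dz": 0, "wx": 0, "wy": 0, "wz": -6.5, "gripper": 0},
    {"dx": 0.43, "dy": 7.55, "dz": 0, "wx": 0, "wy": 0, "wz": -6.5, "gripper": 0},
    {"dx": 0.43, "dy": 7.55, "dz": 0, "wx": 0, "wy": 0, "wz": -6.5, "gripper": 0},
    {"dx": 0.43, "dy": 7.55, "dz": 0, "wx": 0, "wy": 0, "wz": -6.5, "gripper": 0},
  ],
)

```text
time: 26.83
tool_pos: [597.3, 167.8, 57.6]
ee_rot: [[0.03, 1.0, -0.0], [1.0, -0.03, 0.0], [0.0, -0.0, -1.0]]
wrist_force: [-1.5, -0.3, 0.9]
opening: 0.172
finger_force: 30.0
```

```bash
python3 -c "
from h import *
hd()"
```

```text
t 26.83 phi -1.7 head [599.3 234.5  57.6] F tool [-0.3 -1.5 -0.9] tq [0.06 0.15 0.02] op 0.172 q [ -5.  37. -23.  99.  19.  48. -38.]
```

Pawls slip as expected. I'll swing 42° further back, then forward.

Request:
move_arm(
  moves=[
    {"dx": 0.5, "dy": 8.1, "dz": 0, "wx": 0, "wy": 0, "wz": -7, "gripper": 0},
    {"dx": 0.5, "dy": 8.1, "dz": 0, "wx": 0, "wy": 0, "wz": -7, "gripper": 0},
    {"dx": 0.5, "dy": 8.1, "dz": 0, "wx": 0, "wy": 0, "wz": -7, "gripper": 0},
    {"dx": 0.5, "dy": 8.1, "dz": 0, "wx": 0, "wy": 0, "wz": -7, "gripper": 0},
    {"dx": 0.5, "dy": 8.1, "dz": 0, "wx": 0, "wy": 0, "wz": -7, "gripper": 0},
    {"dx": 0.5, "dy": 8.1, "dz": 0, "wx": 0, "wy": 0, "wz": -7, "gripper": 0},
  ],
)

```text
time: 27.33
tool_pos: [642.5, 183.4, 57.5]
ee_rot: [[-0.647, 0.763, -0.0], [0.763, 0.647, 0.0], [0.0, 0.0, -1.0]]
wrist_force: [-0.6, 0.9, 0.8]
opening: 0.172
finger_force: 30.0
```

```bash
python3 -c "
from h import *
hd()"
```

```text
t 27.33 phi 40.3 head [599.4 234.3  57.6] F tool [ 1.1  0.1 -0.8] tq [-0.05  0.09  0.04] op 0.172 q [  0.  43. -33.  91.  27.  55.  -2.]
```

Request:
move_arm(
  moves=[
    {"dx": 0.43, "dy": -7.55, "dz": 0, "wx": 0, "wy": 0, "wz": 6.5, "gripper": 0},
    {"dx": 0.43, "dy": -7.55, "dz": 0, "wx": 0, "wy": 0, "wz": 6.5, "gripper": 0},
    {"dx": 0.43, "dy": -7.55, "dz": 0, "wx": 0, "wy": 0, "wz": 6.5, "gripper": 0},
    {"dx": 0.43, "dy": -7.55, "dz": 0, "wx": 0, "wy": 0, "wz": 6.5, "gripper": 0},
    {"dx": 0.43, "dy": -7.55, "dz": 0, "wx": 0, "wy": 0, "wz": 6.5, "gripper": 0},
    {"dx": 0.43, "dy": -7.55, "dz": 0, "wx": 0, "wy": 0, "wz": 6.5, "gripper": 0},
    {"dx": 0.43, "dy": -7.55, "dz": 0, "wx": 0, "wy": 0, "wz": 6.5, "gripper": 0},
    {"dx": 0.43, "dy": -7.55, "dz": 0, "wx": 0, "wy": 0, "wz": 6.5, "gripper": 0},
    {"dx": 0.43, "dy": -7.55, "dz": 0, "wx": 0, "wy": 0, "wz": 6.5, "gripper": 0},
    {"dx": 0.43, "dy": -7.55, "dz": 0, "wx": 0, "wy": 0, "wz": 6.5, "gripper": 0},
    {"dx": 0.43, "dy": -7.55, "dz": 0, "wx": 0, "wy": 0, "wz": 6.5, "gripper": 0},
    {"dx": 0.43, "dy": -7.55, "dz": 0, "wx": 0, "wy": 0, "wz": 6.5, "gripper": 0},
  ],
)

```text
time: 28.33
tool_pos: [557.4, 181.7, 57.5]
ee_rot: [[0.62, 0.785, -0.0], [0.785, -0.62, -0.001], [-0.001, -0.0, -1.0]]
wrist_force: [-0.7, -0.9, 0.9]
opening: 0.173
finger_force: 30.2
```

```bash
python3 -c "
from h import *
hd()"
```

```text
t 28.33 phi -38.3 head [598.8 234.1  57.5] F tool [-1.2 -0.  -0.9] tq [-0.3   0.06  0.46] op 0.173 q [-13.  33. -14. 105.  11.  44. -72.]
```

Request:
move_arm(
  moves=[
    {"dx": 0.16, "dy": -4.65, "dz": 0, "wx": 0, "wy": 0, "wz": 4, "gripper": 0},
    {"dx": 0.16, "dy": -4.65, "dz": 0, "wx": 0, "wy": 0, "wz": 4, "gripper": 0},
    {"dx": 0.16, "dy": -4.65, "dz": 0, "wx": 0, "wy": 0, "wz": 4, "gripper": 0},
    {"dx": 0.16, "dy": -4.65, "dz": 0, "wx": 0, "wy": 0, "wz": 4, "gripper": 0},
  ],
)

```text
time: 28.67
tool_pos: [544.6, 195.3, 57.5]
ee_rot: [[0.811, 0.585, -0.001], [0.585, -0.811, -0.001], [-0.001, 0.0, -1.0]]
wrist_force: [-1.8, -3.2, 1.1]
opening: 0.169
finger_force: 30.2
```

```bash
python3 -c "
from h import *
hd()"
```

```text
t 28.67 phi -54.2 head [598.7 234.3  57.4] F tool [-3.3  1.5 -1.1] tq [-0.32  0.22  0.48] op 0.169 q [-18.  32. -10. 106.   8.  43. -86.]
```

Request:
move_arm(
  moves=[
    {"dx": 0.09, "dy": -3.5, "dz": 0, "wx": 0, "wy": 0, "wz": 3, "gripper": 0},
    {"dx": 0.09, "dy": -3.5, "dz": 0, "wx": 0, "wy": 0, "wz": 3, "gripper": 0},
    {"dx": 0.09, "dy": -3.5, "dz": 0, "wx": 0, "wy": 0, "wz": 3, "gripper": 0},
    {"dx": 0.09, "dy": -3.5, "dz": 0, "wx": 0, "wy": 0, "wz": 3, "gripper": 0},
  ],
)

```text
time: 29.0
tool_pos: [537.4, 207.4, 57.5]
ee_rot: [[0.914, 0.405, -0.001], [0.405, -0.914, -0.001], [-0.001, 0.0, -1.0]]
wrist_force: [-2.4, -2.5, 3.2]
opening: 0.169
finger_force: 30.1
```

```bash
python3 -c "
from h import *
hd()"
```

```text
t 29.0 phi -66.1 head [598.4 234.4  57.4] F tool [-3.2  1.3 -3.2] tq [-0.37  0.42  0.39] op 0.169 q [-22.  32.  -7. 107.   5.  42. -97.]
```

Request:
move_arm(
  moves=[
    {"dx": 0.09, "dy": -3.5, "dz": 0, "wx": 0, "wy": 0, "wz": 3, "gripper": 0},
    {"dx": 0.09, "dy": -3.5, "dz": 0, "wx": 0, "wy": 0, "wz": 3, "gripper": 0},
    {"dx": 0.09, "dy": -3.5, "dz": 0, "wx": 0, "wy": 0, "wz": 3, "gripper": 0},
  ],
)

```text
time: 29.25
tool_pos: [533.8, 217.3, 57.4]
ee_rot: [[0.966, 0.257, -0.001], [0.257, -0.966, -0.001], [-0.001, 0.0, -1.0]]
wrist_force: [-2.5, -1.4, 3.4]
opening: 0.174
finger_force: 30.1
```

```bash
python3 -c "
from h import *
hd()"
```

```text
t 29.25 phi -75.1 head [598.2 234.5  57.3] F tool [-2.8  0.7 -3.3] tq [-0.37  0.52  0.39] op 0.174 q [ -24.   32.   -4.  107.    3.   42. -106.]
```

Request:
move_arm(
  moves=[
    {"dx": 0.5, "dy": 8.1, "dz": 0, "wx": 0, "wy": 0, "wz": -7, "gripper": 0},
    {"dx": 0.5, "dy": 8.1, "dz": 0, "wx": 0, "wy": 0, "wz": -7, "gripper": 0},
    {"dx": 0.5, "dy": 8.1, "dz": 0, "wx": 0, "wy": 0, "wz": -7, "gripper": 0},
    {"dx": 0.5, "dy": 8.1, "dz": 0, "wx": 0, "wy": 0, "wz": -7, "gripper": 0},
    {"dx": 0.5, "dy": 8.1, "dz": 0, "wx": 0, "wy": 0, "wz": -7, "gripper": 0},
    {"dx": 0.5, "dy": 8.1, "dz": 0, "wx": 0, "wy": 0, "wz": -7, "gripper": 0},
    {"dx": 0.5, "dy": 8.1, "dz": 0, "wx": 0, "wy": 0, "wz": -7, "gripper": 0},
    {"dx": 0.5, "dy": 8.1, "dz": 0, "wx": 0, "wy": 0, "wz": -7, "gripper": 0},
    {"dx": 0.5, "dy": 8.1, "dz": 0, "wx": 0, "wy": 0, "wz": -7, "gripper": 0},
    {"dx": 0.5, "dy": 8.1, "dz": 0, "wx": 0, "wy": 0, "wz": -7, "gripper": 0},
    {"dx": 0.5, "dy": 8.1, "dz": 0, "wx": 0, "wy": 0, "wz": -7, "gripper": 0},
    {"dx": 0.5, "dy": 8.1, "dz": 0, "wx": 0, "wy": 0, "wz": -7, "gripper": 0},
  ],
)

```text
time: 30.25
tool_pos: [609.7, 168.7, 57.5]
ee_rot: [[-0.162, 0.987, -0.0], [0.987, 0.162, 0.0], [0.0, -0.0, -1.0]]
wrist_force: [-0.4, 0.1, 1.1]
opening: 0.17
finger_force: 30.0
```

```bash
python3 -c "
from h import *
hd()"
```

```text
t 30.25 phi 9.3 head [598.9 234.5  57.5] F tool [ 0.2 -0.3 -1.1] tq [ 0.02 -0.02 -0.04] op 0.17 q [ -3.  38. -26.  97.  21.  50. -29.]
```

Request:
move_arm(
  moves=[
    {"dx": 0.16, "dy": -4.65, "dz": 0, "wx": 0, "wy": 0, "wz": 4, "gripper": 0},
    {"dx": 0.16, "dy": -4.65, "dz": 0, "wx": 0, "wy": 0, "wz": 4, "gripper": 0},
    {"dx": 0.16, "dy": -4.65, "dz": 0, "wx": 0, "wy": 0, "wz": 4, "gripper": 0},
    {"dx": 0.16, "dy": -4.65, "dz": 0, "wx": 0, "wy": 0, "wz": 4, "gripper": 0},
  ],
)

```text
time: 30.58
tool_pos: [595.2, 168.5, 58.8]
ee_rot: [[0.126, 0.992, 0.008], [0.992, -0.126, 0.002], [0.003, 0.008, -1.0]]
wrist_force: [18.2, -1.4, -0.1]
opening: 0.178
finger_force: 30.8
```

```bash
python3 -c "
from h import *
hd()"
```

```text
t 30.58 phi -7.2 head [603.6 234.6  59. ] F tool [ 0.9 18.2  0.3] tq [-0.53 -4.06  0.6 ] op 0.178 q [ -6.  36. -22. 100.  18.  47. -44.]
```

Request:
move_arm(
  moves=[
    {"dx": 0.09, "dy": -3.5, "dz": 0, "wx": 0, "wy": 0, "wz": 3, "gripper": 0},
    {"dx": 0.09, "dy": -3.5, "dz": 0, "wx": 0, "wy": 0, "wz": 3, "gripper": 0},
    {"dx": 0.09, "dy": -3.5, "dz": 0, "wx": 0, "wy": 0, "wz": 3, "gripper": 0},
  ],
)

```text
time: 30.83
tool_pos: [591.1, 169.9, 60.9]
ee_rot: [[0.28, 0.96, 0.019], [0.96, -0.28, 0.003], [0.008, 0.018, -1.0]]
wrist_force: [32.4, -5.5, -1.1]
opening: 0.196
finger_force: 31.3
```

```bash
python3 -c "
from h import *
hd()"
```

```text
t 30.83 phi -16.3 head [609.8 233.9  61.5] F tool [ 3.8 32.6  1.7] tq [-1.35 -7.05  0.58] op 0.196 q [ -8.  35. -20. 101.  16.  46. -52.]
```

Request:
move_arm(
  moves=[
    {"dx": 0.09, "dy": 3.5, "dz": 0, "wx": 0, "wy": 0, "wz": -3, "gripper": 0},
    {"dx": 0.09, "dy": 3.5, "dz": 0, "wx": 0, "wy": 0, "wz": -3, "gripper": 0},
    {"dx": 0.09, "dy": 3.5, "dz": 0, "wx": 0, "wy": 0, "wz": -3, "gripper": 0},
    {"dx": 0.16, "dy": 4.65, "dz": 0, "wx": 0, "wy": 0, "wz": -4, "gripper": 0},
  ],
)

```text
time: 31.17
tool_pos: [598.4, 168.4, 58.7]
ee_rot: [[0.051, 0.999, 0.005], [0.999, -0.051, 0.001], [0.002, 0.005, -1.0]]
wrist_force: [1.7, -0.7, -0.5]
opening: 0.175
finger_force: 29.4
```

```bash
python3 -c "
from h import *
hd();print(sensors.observe()['ee_rot'].round(3))
import cv2
cv2.imwrite('pics/w7.png',snapshot('wrist')[:,:,::-1])"
```

```text
t 31.17 phi -2.9 head [601.8 235.   58.8] F tool [-0.7  1.8  0.5] tq [ 0.03 -0.55  0.22] op 0.175 q [ -5.  37. -23.  99.  19.  48. -40.]
[[ 0.051  0.999  0.005]
 [ 0.999 -0.051  0.001]
 [ 0.002  0.005 -1.   ]]
```

View pics/w7.png

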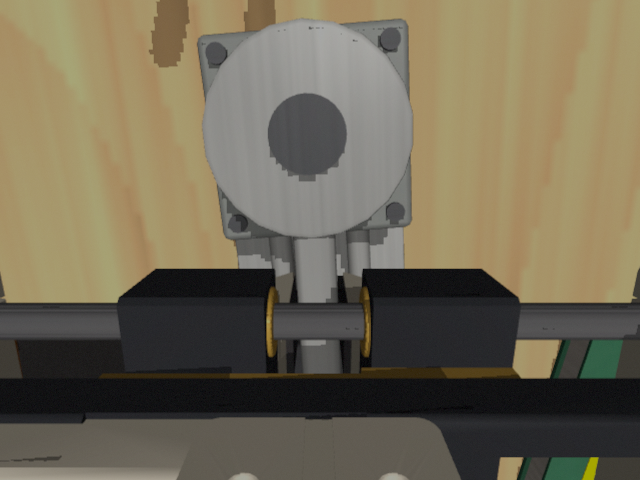

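Request:
move_arm(
  moves=[
    {"dx": 0, "dy": 1, "dz": -3, "wx": 0, "wy": 0, "wz": 0, "gripper": 0},
    {"dx": 0, "dy": 0, "dz": -5, "wx": 0, "wy": 0, "wz": 0, "gripper": 0},
    {"dx": 0, "dy": 0, "dz": -8, "wx": 0, "wy": 0, "wz": 0, "gripper": 0},
    {"dx": 0, "dy": 0, "dz": -10, "wx": 0, "wy": 0, "wz": 0, "gripper": 0},
    {"dx": 0, "dy": 0, "dz": -15, "wx": 0, "wy": 0, "wz": 0, "gripper": 0},
    {"dx": 0, "dy": 0, "dz": -15, "wx": 0, "wy": 0, "wz": 0, "gripper": 0},
    {"dx": 0, "dy": 0, "dz": -5, "wx": 0, "wy": 0, "wz": 0, "gripper": 0},
    {"dx": 0, "dy": 0, "dz": 0, "wx": 0, "wy": 0, "wz": 0, "gripper": 0},
  ],
)

```text
time: 31.88
tool_pos: [596.9, 168.4, 119.9]
ee_rot: [[0.053, 0.999, 0.002], [0.999, -0.053, 0.001], [0.001, 0.002, -1.0]]
wrist_force: [1.0, -0.0, -3.1]
opening: 0.169
finger_force: 30.0
```

Run:
```python
from h import *
hd(); p=pose(); print(p)
plan((452,2.2,115,-9,12),(452,2.2,12,-9,6))
```

```text
t 31.88 phi -3.0 head [600.5 235.  119.9] F tool [0.  1.  3.1] tq [-0.18 -0.07 -0.02] op 0.169 q [ -4.  33. -25.  96.  16.  55. -38.]
[np.float64(596.934050440085), np.float64(168.3960951307571), np.float64(119.87356464730014), np.float64(-3.0323457818466)]
12 x dx -15.00 dy -10.63 dz 0.41 wz 0.50
6 x dx 0.00 dy 0.00 dz 17.17 wz 0.00
```

Wrench is off the nut (−3.1 N, its weight). Carrying it back to the tray.

Request:
move_arm(
  moves=[
    {"dx": -15, "dy": -10.6, "dz": 0.4, "wx": 0, "wy": 0, "wz": 0.5, "gripper": 0},
    {"dx": -15, "dy": -10.6, "dz": 0.4, "wx": 0, "wy": 0, "wz": 0.5, "gripper": 0},
    {"dx": -15, "dy": -10.6, "dz": 0.4, "wx": 0, "wy": 0, "wz": 0.5, "gripper": 0},
    {"dx": -15, "dy": -10.6, "dz": 0.4, "wx": 0, "wy": 0, "wz": 0.5, "gripper": 0},
    {"dx": -15, "dy": -10.6, "dz": 0.4, "wx": 0, "wy": 0, "wz": 0.5, "gripper": 0},
    {"dx": -15, "dy": -10.6, "dz": 0.4, "wx": 0, "wy": 0, "wz": 0.5, "gripper": 0},
    {"dx": -15, "dy": -10.6, "dz": 0.4, "wx": 0, "wy": 0, "wz": 0.5, "gripper": 0},
    {"dx": -15, "dy": -10.6, "dz": 0.4, "wx": 0, "wy": 0, "wz": 0.5, "gripper": 0},
    {"dx": -15, "dy": -10.6, "dz": 0.4, "wx": 0, "wy": 0, "wz": 0.5, "gripper": 0},
    {"dx": -15, "dy": -10.6, "dz": 0.4, "wx": 0, "wy": 0, "wz": 0.5, "gripper": 0},
    {"dx": -15, "dy": -10.6, "dz": 0.4, "wx": 0, "wy": 0, "wz": 0.5, "gripper": 0},
    {"dx": -15, "dy": -10.6, "dz": 0.4, "wx": 0, "wy": 0, "wz": 0.5, "gripper": 0},
  ],
)

```text
time: 32.88
tool_pos: [450.4, 1.1, 113.0]
ee_rot: [[0.157, 0.988, -0.001], [0.988, -0.157, -0.0], [-0.0, -0.001, -1.0]]
wrist_force: [0.3, 0.6, -3.6]
opening: 0.173
finger_force: 30.0
```

Request:
move_arm(
  moves=[
    {"dx": 0, "dy": 0, "dz": 15, "wx": 0, "wy": 0, "wz": 0, "gripper": 0},
    {"dx": 0, "dy": 0, "dz": 25, "wx": 0, "wy": 0, "wz": 0, "gripper": 0},
    {"dx": 0, "dy": 0, "dz": 25, "wx": 0, "wy": 0, "wz": 0, "gripper": 0},
    {"dx": 0, "dy": 0, "dz": 15, "wx": 0, "wy": 0, "wz": 0, "gripper": 0},
    {"dx": 0, "dy": 0, "dz": 8, "wx": 0, "wy": 0, "wz": 0, "gripper": 0},
    {"dx": 0, "dy": 0, "dz": 5, "wx": 0, "wy": 0, "wz": 0, "gripper": 0},
    {"dx": 0, "dy": 0, "dz": 3, "wx": 0, "wy": 0, "wz": 0, "gripper": 0},
    {"dx": 0, "dy": 0, "dz": 0, "wx": 0, "wy": 0, "wz": 0, "gripper": 0},
  ],
)

```text
time: 33.55
tool_pos: [451.8, 1.9, 17.7]
ee_rot: [[0.157, 0.988, -0.0], [0.988, -0.157, 0.0], [-0.0, -0.0, -1.0]]
wrist_force: [-0.2, 0.0, -1.7]
opening: 0.175
finger_force: 30.0
```

Request:
move_arm(
  moves=[
    {"dx": 0, "dy": 0, "dz": 2, "wx": 0, "wy": 0, "wz": 0, "gripper": 0},
    {"dx": 0, "dy": 0, "dz": 2, "wx": 0, "wy": 0, "wz": 0, "gripper": 0},
    {"dx": 0, "dy": 0, "dz": 1.5, "wx": 0, "wy": 0, "wz": 0, "gripper": 0},
    {"dx": 0, "dy": 0, "dz": 0, "wx": 0, "wy": 0, "wz": 0, "gripper": 0},
  ],
)

```text
time: 33.88
tool_pos: [452.3, 1.7, 12.4]
ee_rot: [[0.157, 0.988, 0.001], [0.988, -0.157, -0.0], [0.0, 0.001, -1.0]]
wrist_force: [-0.0, -1.0, 1.1]
opening: 0.174
finger_force: 30.0
```

Request:
move_arm(
  moves=[
    {"dx": 0, "dy": 0, "dz": 0, "wx": 0, "wy": 0, "wz": 0, "gripper": 0.4},
    {"dx": 0, "dy": 0, "dz": 0, "wx": 0, "wy": 0, "wz": 0, "gripper": 0.4},
    {"dx": 0, "dy": 0, "dz": 0, "wx": 0, "wy": 0, "wz": 0, "gripper": 0.4},
    {"dx": 0, "dy": 0, "dz": -20, "wx": 0, "wy": 0, "wz": 0, "gripper": 0.4},
    {"dx": 0, "dy": 0, "dz": -35, "wx": 0, "wy": 0, "wz": 0, "gripper": 0.4},
    {"dx": -20, "dy": 0, "dz": -35, "wx": 0, "wy": 0, "wz": 0, "gripper": 0.4},
    {"dx": -35, "dy": 0, "dz": -20, "wx": 0, "wy": 0, "wz": 0, "gripper": 0.4},
    {"dx": -38, "dy": 0, "dz": -10, "wx": 0, "wy": 0, "wz": 0, "gripper": 0.4},
    {"dx": -38, "dy": 0, "dz": 0, "wx": 0, "wy": 0, "wz": 0, "gripper": 0.4},
    {"dx": -38, "dy": 0, "dz": 0, "wx": 0, "wy": 0, "wz": 0, "gripper": 0.4},
    {"dx": -38, "dy": 0, "dz": 0, "wx": 0, "wy": 0, "wz": 0, "gripper": 0.4},
    {"dx": -38, "dy": 0, "dz": 0, "wx": 0, "wy": 0, "wz": 0, "gripper": 0.4},
  ],
)

```text
time: 34.88
tool_pos: [412.8, -242.0, 132.6]
ee_rot: [[0.157, 0.988, 0.001], [0.988, -0.157, -0.0], [-0.0, 0.001, -1.0]]
wrist_force: [1.6, -0.1, 0.6]
opening: 0.399
finger_force: 0.0
```

Request:
move_arm(
  moves=[
    {"dx": -38, "dy": 0, "dz": 0, "wx": 0, "wy": 0, "wz": 0, "gripper": 0.4},
    {"dx": -38, "dy": 0, "dz": 0, "wx": 0, "wy": 0, "wz": 0, "gripper": 0.4},
    {"dx": -38, "dy": 0, "dz": 0, "wx": 0, "wy": 0, "wz": 0, "gripper": 0.4},
    {"dx": -20, "dy": 0, "dz": 0, "wx": 0, "wy": 0, "wz": 0, "gripper": 0.4},
    {"dx": 0, "dy": 0, "dz": 0, "wx": 0, "wy": 0, "wz": 0, "gripper": 0.4},
    {"dx": 0, "dy": 0, "dz": 0, "wx": 0, "wy": 0, "wz": 0, "gripper": 0.4},
    {"dx": 0, "dy": 0, "dz": 0, "wx": 0, "wy": 0, "wz": 0, "gripper": 0.4},
  ],
)

```text
time: 35.47
tool_pos: [392.7, -371.4, 132.1]
ee_rot: [[0.156, 0.988, 0.0], [0.988, -0.156, 0.001], [0.001, -0.0, -1.0]]
wrist_force: [0.8, 0.4, -0.2]
opening: 0.401
finger_force: 0.0
```

Run:
```python
from h import *
import cv2
print(pose())
im=snapshot("top")[:,:,::-1]; cv2.imwrite("pics/top8.png",im)
cv2.imwrite("pics/c8.png",cv2.resize(im[195:327,190:390],None,fx=4,fy=4,interpolation=cv2.INTER_CUBIC))
```

```text
[np.float64(392.65457518699054), np.float64(-371.3987912815027), np.float64(132.14252237559901), np.float64(-8.98314383947339)]
```

View pics/c8.png

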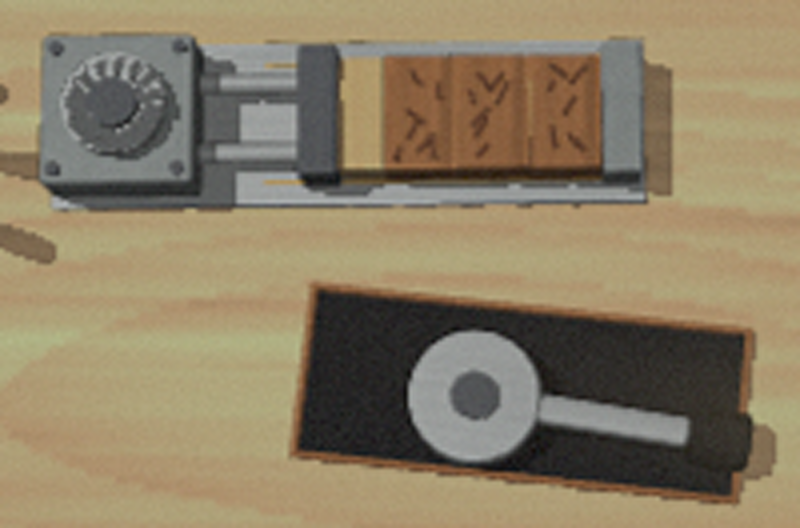

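The row is closed tight. The wrench has been knocked about 35 mm along its tray, with its rubber end now at the rim near (745,440). I'll measure it.

Run:
```python
from h import *
c1=lambda p:np.array(p)/4+[189.6,194.6]
h=ray("top",c1([(475,395)]),35)[0]; e=ray("top",c1([(688,430)]),31)[0]
d=(e-h)/np.linalg.norm(e-h); g=h+75*d
T=np.array([448.5,9.3]); a=np.radians(-95); X=np.array([np.cos(a),np.sin(a)]); Y=np.array([-X[1],X[0]])
print(h,e,"ang",np.degrees(np.arctan2(d[1],d[0])))
for n,p in(("head",h),("grip",g)): print(n,(p-T)@X,(p-T)@Y)
# move back by 35 along the tray: target head
G=h+68*d; f=np.degrees(np.arctan2(d[1],d[0]))+90
print("grip",G,f)
ht=T-58*X; dt=X; print("target",ht+68*dt,-5)
plan((*G,90,f,12),(*G,12,f,4),(*G,40,f,2),(*(ht+68*dt),40,-5,6))
```

```text
[443.25177645  34.76053441] [426.59298321 -80.64176899] ang -98.21413745519844
head -24.906236568784568 -7.447284259033054
grip 49.97578543893144 -11.652374036426039
grip [433.53640213 -32.54185412] -8.21413745519844
target [447.62844257  -0.66194698] -5
12 x dx 28.39 dy -0.87 dz 3.52 wz -0.06
4 x dx 0.00 dy 0.00 dz 19.50 wz -0.00
2 x dx 0.00 dy 0.00 dz -14.00 wz -0.00
6 x dx 5.56 dy 1.70 dz 0.00 wz -0.54
```

```bash
python3 -c "
from plant import *
print(finish_job())"
```

```text
the job is handed in; nothing more can be done
None
```

I've handed the job in, with no score returned: all three blocks and the 64 mm spacer are clamped square between the jaws (grip force inferred from the stiff nut), and the wrench is in its tray. The wrench shifted about 35 mm along the tray after I released it, and I left it there because it still measured within limits.

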